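# Dial the code on a strongbox lock and draw its bolt

### The arm

A 6-joint arm with a two-finger parallel gripper is mounted at the origin on the work surface. World frame = base frame: x ahead of the robot, y to its left, z up, the work surface at z = 0. Lengths are in mm, angles in rad, forces in N, time in s.
With the tool pointing down it reaches from about 350 to 1000 mm from the base axis. Payload 7.1 kg.
Tool frame: the origin (TCP) lies on the centre line of the jaws, within the pads' length; the fingertips stand 14 mm ahead of it and the grasp point (between the pads) lies 5 mm behind it; x points along the fingers, y is the direction in which the jaws open and shut, and the axes are right-handed (so a half turn about x gives the same grasp; the last joint's range is limited). The gripper opens to 85 mm and grips with 20 to 120 N. Pads are 22 mm wide; open, the fingers measure 114 mm over their backs; the gripper's body (76 mm by 85 mm) begins 54 mm behind the grasp point. The pads swing forward as they close: fully open they stand 13 mm farther back than shut.
Start: joints at [1.162, 0.423, 1.63, -0, 1.089, -0.019], TCP at [237.47, 578.111, 210.719] pointing down, gripper open.
Joint ranges: [-3, 3], [-0.9, 2.11], [0.09, 2.58], [-1.31, 4.45], [0.11, 2.69], [-2.54, 2.54]. Speed limits (rad/s): [2.39, 2.39, 3.01, 3.14, 3.14, 3.14].

### API

Orientations are given as a rotation vector (axis times angle).
In Python, from rig import robot, vision gives the robot as it stands.
- The arm moves only by the shell command python3 -m jog 'ROWS' [FORCE]. ROWS is JSON, a list that holds one entry, the list of rows, each a list of 7 numbers: the shift along the world's x, y, z as a fraction of full scale, then the turn, a rotation vector about the world's x, y, z as a fraction of full scale, then the closure, from 0 (fully open) to 1 (shut). A call has 1 to 8 rows; each row is the pose to reach, as a shift and turn from the pose commanded when the call began; what a row does not reach only later rows make up. Full scale, the value 1, is 12 cm for a shift and 2 rad for a turn. A row lasts 1/10 s, in which the tool goes at most 50 mm and 8.59 degrees, less where a joint would pass 70% of its speed; a pose out of reach is approached as far as the arm can. A call with a number of a shift or a turn outside -1 to 1 is refused whole. A call with a gripper value outside its range is refused whole. The fingers move at their own pace and stop on an object; FORCE is the grip in N (left out, the last holds). Time passes only in rows, so rows that repeat a pose let the fingers close. It gives the time, the measured TCP pose, the force and the opening at its end, in the units of the state.
- robot.read_state(): the state, without advancing time (a new reading comes with each control period).
- vision.grab_frame(name): name is "side" or "top"; returns the picture (400x640x3 uint8, red, green, blue); there is no depth.
- vision.camera_model(name): a dict with "fx", "fy", "cx", "cy" (pixels), "dist_coeffs" ([k1, k2, p1, p2, k3] as OpenCV has them; the pictures are not rectified), "R" (3x3) and "t" (3): a world point X has camera coordinates R X + t. Camera axes: x right, y down, z forward; pixel columns grow to the right and rows downward; lengths in mm; the calibration is good to about 2 mm. A picture is of the moment at which its call begins. camera_model takes no time and is no camera call.
- robot.finish_job(): hands the job in, once; it reports no verdict.
The state is a dict: "t": time; "joint_pos": joint angles; "joint_velocities": joint speeds; "joint_efforts": joint torques, N m; "tool_pos": TCP position; "ee_rot": TCP orientation; "wrist_force": force on the tool from outside, world axes, zero at the start; "moment": the same for the moment, N m; "finger_gap": finger opening in mm.
Only numpy, scipy, OpenCV 4.12 (cv2) and the standard library are available. Lean on these libraries where they do the work, as an engineer would, in place of code of your own. Each camera call takes 0.05 s, during which the arm holds its last target.

### The job

Unlock the blue strongbox: with a light fingertip press on their crowns, roll its three thumbwheels until they show 6, 3, 5 (read left to right from the robot's side), each numeral squarely on top in line with the white index lines. Then slide the upright bolt knob to the left, away from the wheels, to the end of its slot and let go. Do not squeeze the wheels or lean on them, do not force the bolt against them, and leave the other things on the box and table alone.

Things in the scene. Friction and masses are not known exactly. Their poses are not given: they have to be found in the camera images.
- strongbox: blue steel box, 256 (x) by 386 (y) by 95 high, fixed. Origin under its centre on the table; +x away from the robot, +y to the robot's left along the row of wheels, z up. On its lid stands a dark steel lock housing, 90 (x) by 270 (y), from y = -130 to +140, top 140 above the table; the three wheels, 60 apart, rise from it, white index lines beside them. A keeper block, 12 thick, stands at its right end, top 125 high.
- slot_left (a point): point on the housing top above the middle of the left wheel's axle; axes as the strongbox. Black wheel, radius 25, 16 wide, axle along y. Its crown stands 11 to 21 above this point, different for each wheel: find it by feel. Pressed down it yields from 2 N, 1 mm per 3 N more, hard after 2 mm. More than 15 N in all harms it, so never squeeze it between fingers
- slot_mid (a point): point on the housing top above the middle of the middle wheel's axle; axes as the strongbox. Black wheel, radius 25, 16 wide, axle along y. Its crown stands 11 to 21 above this point, different for each wheel: find it by feel. Pressed down it yields from 2 N, 1 mm per 3 N more, hard after 2 mm. More than 15 N in all harms it, so never squeeze it between fingers
- slot_right (a point): point on the housing top above the middle of the right wheel's axle; axes as the strongbox. Black wheel, radius 25, 16 wide, axle along y. Its crown stands 11 to 21 above this point, different for each wheel: find it by feel. Pressed down it yields from 2 N, 1 mm per 3 N more, hard after 2 mm. More than 15 N in all harms it, so never squeeze it between fingers
- wheel_left (a joint): left thumbwheel: numerals 0-9 round the rim, 36 degrees apart. Value (rad) = 0.6283 x the numeral on its crown (6: 3.770). It grows as the crown rolls away from the robot (strongbox +x). A stop between 9 and 0: range -0.25 to 5.9. Steady friction, about 2 N at the rim; no clicks, stays where left, often between numerals. Pressed with 4 to 8 N and drawn along, the crown follows a fingertip
- wheel_mid (a joint): middle thumbwheel: numerals 0-9 round the rim, 36 degrees apart. Value (rad) = 0.6283 x the numeral on its crown (3: 1.885). It grows as the crown rolls away from the robot (strongbox +x). A stop between 9 and 0: range -0.25 to 5.9. Steady friction, about 2 N at the rim; no clicks, stays where left, often between numerals. Pressed with 4 to 8 N and drawn along, the crown follows a fingertip
- wheel_right (a joint): right thumbwheel: numerals 0-9 round the rim, 36 degrees apart. Value (rad) = 0.6283 x the numeral on its crown (5: 3.141). It grows as the crown rolls away from the robot (strongbox +x). A stop between 9 and 0: range -0.25 to 5.9. Steady friction, about 2 N at the rim; no clicks, stays where left, often between numerals. Pressed with 4 to 8 N and drawn along, the crown follows a fingertip
- bolt_knob (a point): middle of the bolt's upright steel knob: a post 14 in diameter that rises 31 above the housing top (with an 18 wide, 4 thick head); this point lies on its axis, 16 above the housing top. When shut it stands 55 to the left (+y) of the left wheel's centre.
- bolt (a joint): travel of the bolt (m): 0 = shut, 0.025 = fully drawn, to the strongbox's +y. It slides against a friction of about 2.5 N and stays where it is left. It is really blocked after about 2 mm as long as any wheel is more than roughly 0.1 to 0.22 rad off its code numeral; once drawn it holds the wheels.
- wrench: bystander: open-ended wrench, 160 long, lying on the box lid in front of the lock. Origin on its underside or at its middle
- socket: bystander: steel socket, 22 diameter, 24 tall, standing on the box lid behind the lock. Origin on its underside or at its middle
- spray_can: bystander: spray can, 52 diameter, 170 tall. Origin on its underside or at its middle
- fluid_bottle: bystander: white bottle, 60 diameter, 160 tall. Origin on its underside or at its middle
- screwdriver: bystander: screwdriver, 200 long, lying on the table. Origin on its underside or at its middle
- filter_ring: bystander: flat rubber ring, 70 outside, 12 high. Origin on its underside or at its middle
- funnel_cup: bystander: red conical cup, 76 at the top, 60 tall. Origin on its underside or at its middle

How it is judged:
By the outcome, as a careful person would: the job done as asked, in the order asked, and still so for the second after the job is handed in, with the robot touching nothing.
It also fails if it takes over 67 s, if anything falls off the work surface, if the arm or the gripper's body presses on something with over 40 N, if the wrist force passes 120 N, or if a joint passes its speed limit or range.

## Working session

There is one attempt and no reset: what is moved stays moved. The work goes in short steps, Python scripts to look and compute and a shell command to move; the robot and the scene stay as the last step left them, time stands still between calls to the robot, and variables do not carry over. Pictures are saved under pics/ and viewed, and the job is handed in when it is done.

```bash
ls; mkdir -p pics
python3 - <<'E'
from rig import robot, vision
import cv2
s=robot.read_state();print(s)
for n in("side","top"):
    im=vision.grab_frame(n);cv2.imwrite(f"pics/{n}0.png",im[:,:,::-1]);print(n,vision.camera_model(n))
E
```

```text
pics
{'t': 0.0, 'joint_pos': array([ 1.16199025e+00,  4.23850584e-01,  1.63071545e+00,  1.03835529e-05,
        1.08857754e+00, -1.89814686e-02]), 'joint_velocities': array([-0.00043773, -0.00029627, -0.00010534, -0.00072841,  0.00134641,
       -0.00198448]), 'joint_efforts': array([-7.35563408e-04, -5.57372367e+01, -2.81752163e+01,  6.57477767e-05,
        7.28119339e-03, -2.34907424e-05]), 'tool_pos': array([237.24559455, 577.58605255, 209.92962541]), 'ee_rot': array([ 0.30463948,  1.54941437, -0.30702957]), 'wrist_force': array([ 0.52153279,  0.09269665, -0.1752782 ]), 'moment': array([ 0.0255723 , -0.00119548,  0.01421415]), 'finger_gap': 85.36717817463285}
side {'fx': 386.7449909848746, 'fy': 386.7449909848746, 'cx': 314.5766599148657, 'cy': 200.28230875437038, 'dist_coeffs': array([-0.01145244,  0.        ,  0.        ,  0.        ,  0.        ]), 'R': array([[ 0.86154451, -0.50744753,  0.01542954],
       [-0.29077744, -0.51813923, -0.80435081],
       [ 0.41616048,  0.68849746, -0.5939543 ]]), 't': array([-372.36886205,  217.75740292,  883.94811114])}
top {'fx': 388.0921325957705, 'fy': 388.0921325957705, 'cx': 316.78175196818256, 'cy': 200.86987946512625, 'dist_coeffs': array([-0.09685166,  0.        ,  0.        ,  0.        ,  0.        ]), 'R': array([[-0.02721917, -0.99957444,  0.01049056],
       [-0.99097698,  0.02560429, -0.13156385],
       [ 0.13123926, -0.01397696, -0.99125219]]), 't': array([   7.19491921,  464.07338385, 1037.15681504])}
```

View pics/side0.png

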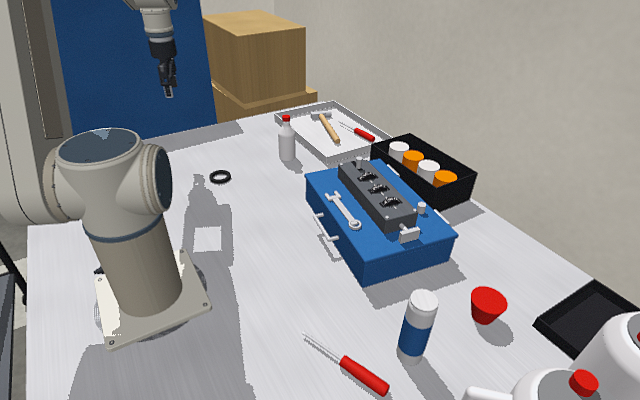

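View pics/top0.png

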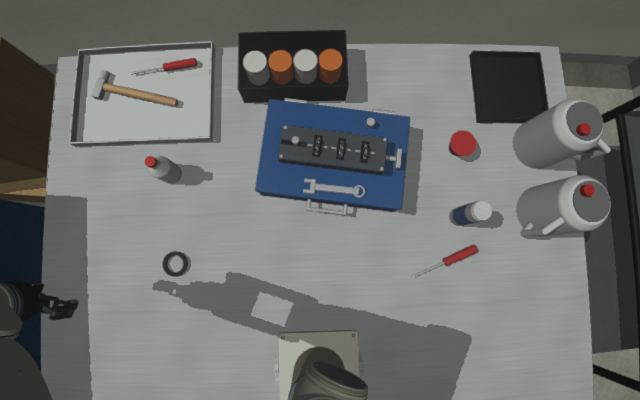

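The box is around (335,155) in the top picture, with the wheels at about (318,145), (341,149), (365,153), the bolt knob at (295,140) and the keeper at (398,158). I'll zoom in.

Run:
```python
import cv2,numpy as np
a=cv2.imread("pics/top0.png")[90:220,245:425];b=cv2.imread("pics/side0.png")[145:255,325:445]
cv2.imwrite("pics/ztop.png",cv2.resize(a,None,fx=4.4,fy=4.4,interpolation=cv2.INTER_CUBIC))
cv2.imwrite("pics/zside.png",cv2.resize(b,None,fx=5.4,fy=5.4,interpolation=cv2.INTER_CUBIC))
c=cv2.imread("pics/top0.png")[125:170,300:380]
cv2.imwrite("pics/zw.png",cv2.resize(c,None,fx=10,fy=10,interpolation=cv2.INTER_CUBIC))
```

```text
(no output)
```

View pics/ztop.png

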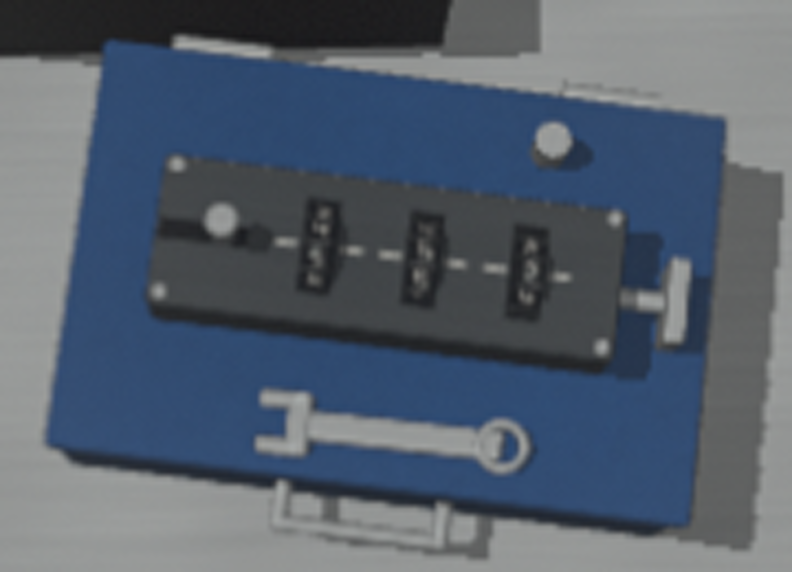

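View pics/zside.png

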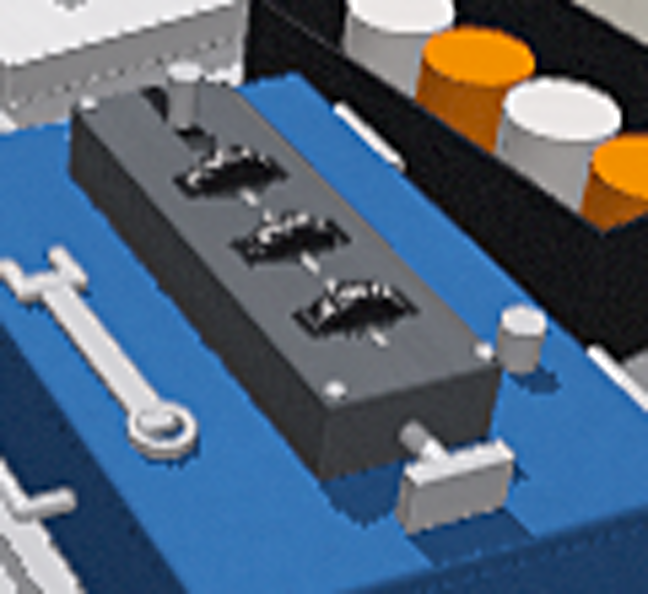

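View pics/zw.png

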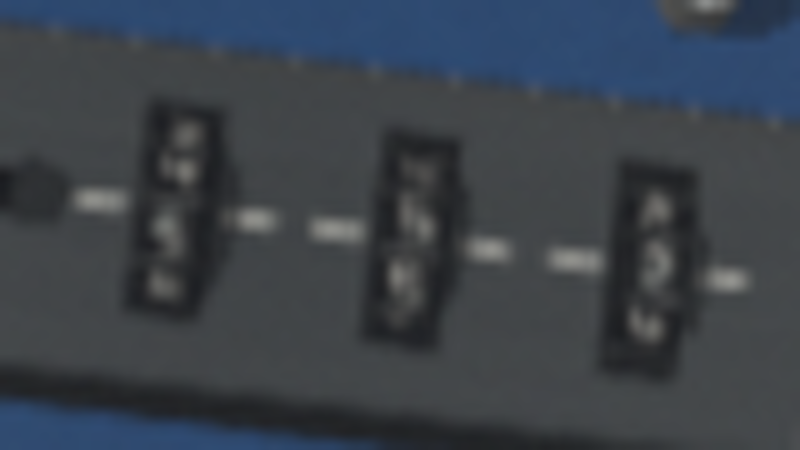

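```bash
cat > h.py <<'E'
import numpy as np,cv2
from rig import vision
from scipy.optimize import least_squares
def cam(n):
    m=vision.camera_model(n);K=np.array([[m['fx'],0,m['cx']],[0,m['fy'],m['cy']],[0,0,1]]);return K,np.array(m['dist_coeffs'],float),np.array(m['R']),np.array(m['t'])
C={n:cam(n) for n in("side","top")}
def proj(n,P):
    K,d,R,t=C[n];return cv2.projectPoints(np.atleast_2d(np.array(P,float)),cv2.Rodrigues(R)[0],t,K,d)[0][:,0]
def back(n,uv,z):
    K,d,R,t=C[n];q=cv2.undistortPoints(np.array(uv,float).reshape(-1,1,2),K,d)[:,0]
    D=np.c_[q,np.ones(len(q))]@R; c=-R.T@t
    return c+D*((z-c[2])/D[:,2])[:,None]
E
python3 - <<'E'
from h import *
zt=lambda L:np.array(L)/4.4+[245-.4,90-.4]
zs=lambda L:np.array(L)/5.4+[325-.4,145-.4]
uvt=zt([(105,42),(725,118),(690,525),(48,445)])
zz=back("top",uvt,95);print(zz)
print("housing screws top",back("top",zt([(177,163),(616,218),(602,347),(158,291)]),140))
ix=zt([(275,241),(365,252),(379,254),(468,265),(483,267),(572,278)])
ip=back("top",ix,140);print("index",ip)
# slot centres by black rect
print("slots",back("top",zt([(320,246),(423,259),(528,272)]),150))
print("side screws",back("side",zs([(88,103),(335,389),(484,351)]),140))
B=np.array([[128,193],[128,-193],[-128,-193],[-128,193]])
def f(p):
    c,s=np.cos(p[2]),np.sin(p[2]);return (B@np.array([[c,s],[-s,c]])+p[:2]-zz[:,:2]).ravel()
r=least_squares(f,[600,0,0]);print(r.x,r.fun.round(1))
E
```

```text
[[ 735.5602886   118.51708184   95.        ]
 [ 678.76514411 -260.06684211   95.        ]
 [ 428.84346708 -223.21102432   95.        ]
 [ 486.20370125  154.03429944   95.        ]]
housing screws top [[ 641.83392992   72.39059634  140.        ]
 [ 603.21949587 -180.03764079  140.        ]
 [ 527.38172621 -167.85421153  140.        ]
 [ 566.14803921   84.28714434  140.        ]]
index [[ 593.84232003   16.90899957  140.        ]
 [ 586.09231865  -34.44319258  140.        ]
 [ 584.72373828  -42.42330816  140.        ]
 [ 577.07757484  -93.20540654  140.        ]
 [ 575.70941809 -101.76749164  140.        ]
 [ 568.13678212 -152.66742946  140.        ]]
slots [[ 587.44624545   -8.58505565  150.        ]
 [ 578.4830257   -66.71727012  150.        ]
 [ 569.58898162 -126.05313171  150.        ]]
side screws [[ 566.39341315   85.17771557  140.        ]
 [ 527.27980852 -166.89188658  140.        ]
 [ 602.57188342 -178.44259342  140.        ]]
[ 5.82343150e+02 -5.26816213e+01 -1.48089566e-01] [ 1.9  0.8  1.7 -2.4 -1.6 -1.5 -2.   3.1]
```

```bash
cat >> h.py <<'E'
YAW=-0.151
ex=np.array([np.cos(YAW),np.sin(YAW),0]);ey=np.array([-np.sin(YAW),np.cos(YAW),0])
S=[np.array([590.0,-8.6,140.]),np.array([581.0,-67.9,140.]),np.array([571.9,-127.2,140.])]
def unroll(im,n,i,h,off=(0,0),sc=10,half=11,amax=1.2):
    # rows: angle from +x side (top) to -x (bottom); numerals values increasing downward. sc px per mm
    R=25;a=np.arange(amax,-amax,-1/(sc*R));y=np.arange(half,-half,-1/sc)
    A,Y=np.meshgrid(a,y,indexing='ij')
    P=(S[i]+np.array([off[0],off[1],0]))+(R*np.sin(A))[...,None]*ex+Y[...,None]*ey+(h-R+R*np.cos(A))[...,None]*np.array([0,0,1.])
    uv=proj(n,P.reshape(-1,3)).reshape(A.shape+(2,)).astype(np.float32)
    return cv2.remap(im,uv[...,0],uv[...,1],cv2.INTER_CUBIC),a
def panel(n,fn,ims,hs=(16,16,16)):
    out=[]
    for i in range(3):
        acc=np.mean([unroll(im.astype(np.float32),n,i,hs[i])[0] for im in ims],0)
        o=np.clip(acc*1.8,0,255).astype(np.uint8)
        c=o.shape[0]//2; cv2.line(o,(0,c),(22,c),(0,0,255),1);cv2.line(o,(o.shape[1]-22,c),(o.shape[1],c),(0,0,255),1)
        out+= [o,np.full((o.shape[0],20,3),90,np.uint8)]
    p=np.hstack(out);p=cv2.resize(p,None,fx=1,fy=1);cv2.imwrite(fn,p);print(p.shape)
E
python3 - <<'E'
from h import *
for n in("top","side"):
    panel(n,f"pics/un_{n}.png",[cv2.imread(f"pics/{n}0.png")])
    K,d,R,t=C[n];print(n,-R.T@t)
E
```

```text
(600, 720, 3)
top [ 323.96618874    9.80588462 1089.06376518]
(600, 720, 3)
side [  16.26701894 -684.72503061  705.92360471]
```

View pics/un_top.png

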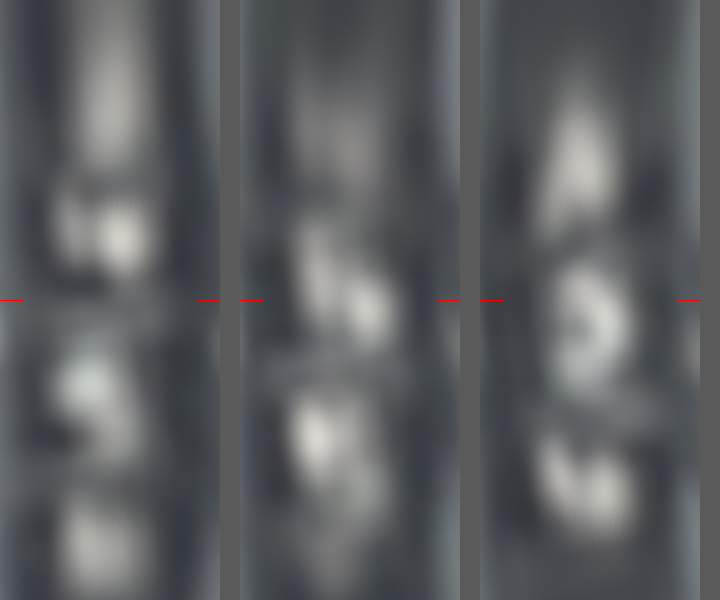

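View pics/un_side.png

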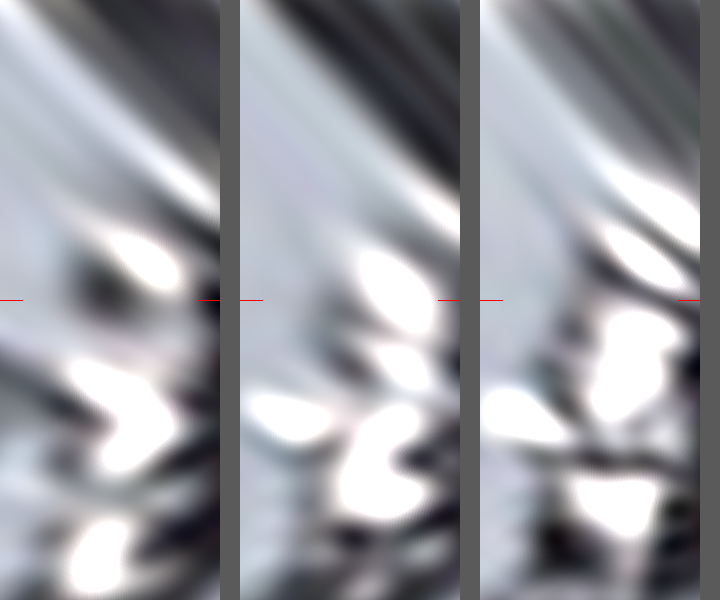

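Run:
```python
from h import *
b=cv2.imread("pics/side0.png")[168:210,355:403]
cv2.imwrite("pics/zs2.png",cv2.resize(b,None,fx=14,fy=14,interpolation=cv2.INTER_LANCZOS4))
c=cv2.imread("pics/top0.png")[132:166,308:376]
cv2.imwrite("pics/zt2.png",cv2.resize(c,None,fx=11,fy=16,interpolation=cv2.INTER_LANCZOS4))
```

```text
(no output)
```

View pics/zs2.png

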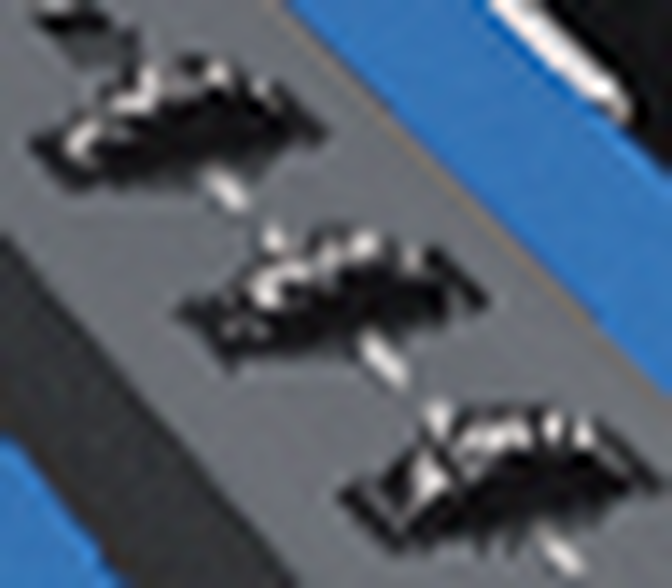

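View pics/zt2.png

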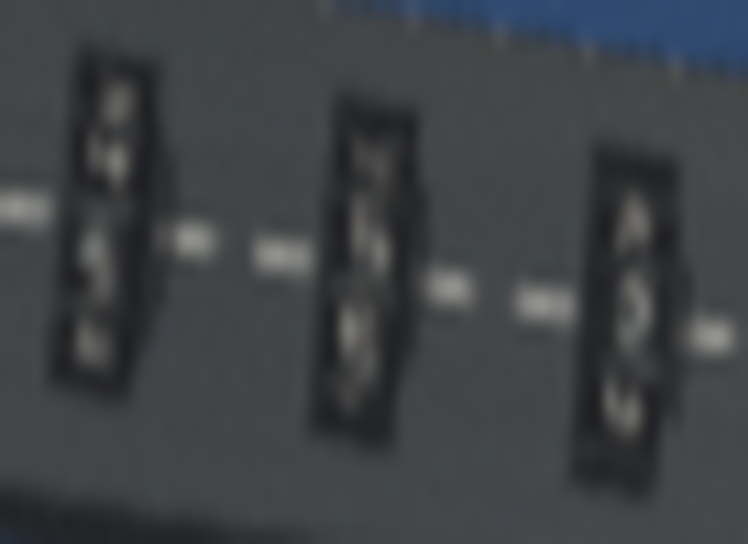

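```bash
cat > match.py <<'E'
from h import *
import sys
def tex(font,th,dw=9.,dh=11.5,sc=10):
    # texture strip, rows = s (mm) increasing downward (value increasing), 10 numerals
    R=25;L=int(2*np.pi*R*sc);W=int(16*sc);T=np.zeros((L+400,W),np.uint8)
    for k in range(10):
        g=np.zeros((300,300),np.uint8);cv2.putText(g,str(k),(80,220),font,6,255,int(th*6),cv2.LINE_AA)
        ys,xs=np.where(g>60);g=g[ys.min():ys.max()+1,xs.min():xs.max()+1]
        w=dw if k!=1 else dw*.45
        g=cv2.resize(g,(int(w*sc),int(dh*sc)),interpolation=cv2.INTER_AREA)
        y=int(200+k*.62832*R*sc-g.shape[0]/2);x=W//2-g.shape[1]//2
        T[y:y+g.shape[0],x:x+g.shape[1]]=g
    return T[200:-200] if False else T
def render(n,i,val,h,off,T,shape,ss=3,sc=10):
    R=25;A=np.arange(-1.25,1.25,.1/R*2);Y=np.arange(-7.9,7.9,.2)
    a,y=np.meshgrid(A,Y,indexing='ij')
    nrm=np.sin(a)[...,None]*ex+np.cos(a)[...,None]*np.array([0,0,1.])
    P=S[i]+np.array([off[0],off[1],0])+R*nrm+y[...,None]*ey+np.array([0,0,h-R])
    K,d,Rm,t=C[n];c=-Rm.T@t
    v=(c-P);cosv=(v*nrm).sum(-1)/np.linalg.norm(v,axis=-1)
    vis=(cosv>0.05)&(P[...,2]>140.3)
    # position on strip: numeral k at angle a has 0.628k = val - a
    s=(val-a)*R*sc+200; s=np.mod(s-200+0.3*250,2*np.pi*R*sc)-0.3*250+200
    tx=cv2.remap(T.astype(np.float32),((-y)*sc+T.shape[1]/2).astype(np.float32),s.astype(np.float32),cv2.INTER_LINEAR)
    uv=proj(n,P[vis]);w=cosv[vis]; I=tx[vis]*(0.4+0.6*np.cos(a[vis]))
    u=np.round(uv).astype(int)
    H,Wd=shape;idx=u[:,1]*Wd+u[:,0]
    N=np.bincount(idx,w,H*Wd);V=np.bincount(idx,w*I,H*Wd)
    M=N>0.3*np.median(N[N>0]);O=np.zeros(H*Wd);O[M]=V[M]/N[M]
    return O.reshape(H,Wd),M.reshape(H,Wd)
def score(g,n,i,val,h,off,T):
    o,m=render(n,i,val,h,off,T,g.shape)
    o=cv2.GaussianBlur(o,(0,0),.5)
    m=cv2.erode(m.astype(np.uint8),np.ones((2,2)))>0
    x=o[m];y=g[m].astype(float)
    return np.corrcoef(x,y)[0,1]
FONTS={'plain':(cv2.FONT_HERSHEY_SIMPLEX,4),'dup':(cv2.FONT_HERSHEY_DUPLEX,4)}
def run(fn,n,i,hs,T,vals,offs):
    g=cv2.cvtColor(cv2.imread(fn),cv2.COLOR_BGR2GRAY)
    res=[]
    for h in hs:
        for o in offs:
            for v in vals: res.append((score(g,n,i,v,h,o,T),v/.62832,h,o))
    return sorted(res,key=lambda r:-r[0])
if __name__=="__main__":
    T=tex(*FONTS['plain'])
    for i in range(3):
        for n in("top","side"):
            r=run(f"pics/{n}0.png",n,i,(11,13.5,16,18.5,21),T,np.arange(-.25,5.95,.063),[(0,0)])
            best={}
            for q in r:
                k=round(q[1]*2)/2
                if k not in best: best[k]=q
            print(i,n,[(round(q[0],2),round(q[1],2),q[2]) for q in list(best.values())[:5]],flush=True)
E
time python3 match.py
```

```text
0 top [(np.float64(0.77), np.float64(4.52), 11), (np.float64(0.74), np.float64(4.21), 21), (np.float64(0.71), np.float64(7.22), 18.5), (np.float64(0.7), np.float64(7.32), 13.5), (np.float64(0.7), np.float64(3.31), 18.5)]
0 side [(np.float64(0.79), np.float64(4.41), 13.5), (np.float64(0.76), np.float64(8.43), 13.5), (np.float64(0.73), np.float64(7.42), 13.5), (np.float64(0.72), np.float64(5.62), 11), (np.float64(0.72), np.float64(2.41), 13.5)]
1 top [(np.float64(0.77), np.float64(5.12), 11), (np.float64(0.74), np.float64(8.02), 13.5), (np.float64(0.72), np.float64(4.11), 11), (np.float64(0.69), np.float64(9.03), 13.5), (np.float64(0.62), np.float64(7.72), 21)]
1 side [(np.float64(0.77), np.float64(5.12), 11), (np.float64(0.73), np.float64(8.12), 11), (np.float64(0.72), np.float64(3.01), 13.5), (np.float64(0.7), np.float64(9.13), 11), (np.float64(0.66), np.float64(7.02), 13.5)]
2 top [(np.float64(0.81), np.float64(2.91), 11), (np.float64(0.81), np.float64(4.82), 16), (np.float64(0.78), np.float64(7.92), 11), (np.float64(0.77), np.float64(8.93), 11), (np.float64(0.77), np.float64(4.72), 18.5)]
2 side [(np.float64(0.72), np.float64(4.72), 11), (np.float64(0.71), np.float64(6.72), 11), (np.float64(0.71), np.float64(6.82), 11), (np.float64(0.69), np.float64(1.71), 11), (np.float64(0.68), np.float64(5.72), 11)]
real	0m35.770s
user	0m31.686s
sys	0m4.495s
```

```bash
cat > joint.py <<'E'
from match import *
def joint(tag,i,T,vals,hs,offs=[(0,0)]):
    gs={n:cv2.cvtColor(cv2.imread(f"pics/{n}{tag}.png"),cv2.COLOR_BGR2GRAY) for n in("top","side")}
    r=[]
    for h in hs:
        for o in offs:
            for v in vals:
                a=score(gs["top"],"top",i,v,h,o,T);b=score(gs["side"],"side",i,v,h,o,T);r.append((round(a+b,3),round(v/.62832,2),h,o,round(a,2),round(b,2)))
    return sorted(r,key=lambda q:-q[0])
E
python3 - <<'E'
from joint import *
for dh,dw,th in((11.5,9,4),(10,7,3),(12.5,9,3),(11,7,4)):
    T=tex(cv2.FONT_HERSHEY_SIMPLEX,th,dw,dh)
    print(dh,dw,th)
    for i in range(3):
        r=joint("0",i,T,np.arange(-.25,5.95,.063),(11,13.5,16,18.5))
        best={}
        for q in r:
            best.setdefault(round(q[1]),q)
        print(i,list(best.values())[:4],flush=True)
E
```

```text
11.5 9 4
0 [(np.float64(1.53), np.float64(4.41), 13.5, (0, 0), np.float64(0.74), np.float64(0.79)), (np.float64(1.382), np.float64(5.32), 13.5, (0, 0), np.float64(0.68), np.float64(0.7)), (np.float64(1.381), np.float64(3.31), 13.5, (0, 0), np.float64(0.68), np.float64(0.7)), (np.float64(1.38), np.float64(7.32), 13.5, (0, 0), np.float64(0.7), np.float64(0.68))]
1 [(np.float64(1.545), np.float64(5.12), 11, (0, 0), np.float64(0.77), np.float64(0.77)), (np.float64(1.456), np.float64(8.12), 11, (0, 0), np.float64(0.73), np.float64(0.73)), (np.float64(1.38), np.float64(9.13), 11, (0, 0), np.float64(0.68), np.float64(0.7)), (np.float64(1.356), np.float64(4.11), 11, (0, 0), np.float64(0.72), np.float64(0.64))]
2 [(np.float64(1.432), np.float64(6.82), 11, (0, 0), np.float64(0.72), np.float64(0.71)), (np.float64(1.408), np.float64(8.83), 11, (0, 0), np.float64(0.73), np.float64(0.68)), (np.float64(1.389), np.float64(7.82), 11, (0, 0), np.float64(0.72), np.float64(0.67)), (np.float64(1.367), np.float64(2.91), 11, (0, 0), np.float64(0.81), np.float64(0.56))]
10 7 3
0 [(np.float64(1.551), np.floa
[... 2455 characters left out ...]

1 [(np.float64(1.534), np.float64(5.12), 11, (0, 0), np.float64(0.74), np.float64(0.79)), (np.float64(1.464), np.float64(8.12), 11, (0, 0), np.float64(0.71), np.float64(0.75)), (np.float64(1.45), np.float64(9.13), 11, (0, 0), np.float64(0.71), np.float64(0.74)), (np.float64(1.346), np.float64(4.11), 11, (0, 0), np.float64(0.7), np.float64(0.65))]
2 [(np.float64(1.512), np.float64(8.83), 11, (0, 0), np.float64(0.77), np.float64(0.75)), (np.float64(1.481), np.float64(7.82), 11, (0, 0), np.float64(0.75), np.float64(0.74)), (np.float64(1.463), np.float64(6.72), 11, (0, 0), np.float64(0.72), np.float64(0.74)), (np.float64(1.451), np.float64(2.91), 11, (0, 0), np.float64(0.83), np.float64(0.62))]
```

Run:
```python
from joint import *
T=tex(cv2.FONT_HERSHEY_SIMPLEX,4,8,11)
offs=[(a,b) for a in(-2,0,2) for b in(-2,0,2)]
for i in range(3):
    r=joint("0",i,T,np.arange(-.25,5.95,.0785),(9,11,13,15,17,19),offs)
    best={}
    for q in r:
        best.setdefault(round(q[1]),q)
    for q in list(best.values())[:5]: print(i,*q,flush=True)
```

```text
0 1.51 4.47 13 (0, 0) 0.76 0.75
0 1.495 7.6 11 (-2, 2) 0.7 0.79
0 1.481 4.6 13 (-2, 0) 0.75 0.73
0 1.464 7.47 13 (-2, 0) 0.71 0.75
0 1.393 3.35 13 (0, 0) 0.71 0.68
1 1.559 5.1 11 (0, 0) 0.77 0.79
1 1.497 8.1 11 (0, 0) 0.76 0.74
1 1.428 9.1 11 (0, 0) 0.73 0.7
1 1.373 4.1 11 (2, 0) 0.69 0.69
1 1.363 7.35 9 (-2, 2) 0.65 0.71
2 1.489 8.72 11 (2, 0) 0.79 0.7
2 1.472 7.97 11 (-2, 0) 0.76 0.71
2 1.463 6.72 11 (2, 0) 0.76 0.7
2 1.441 2.98 9 (0, 0) 0.83 0.61
2 1.417 3.73 11 (2, 0) 0.71 0.71
```

```bash
cat > cmp.py <<'E'
from joint import *
def cmpimg(tag,i,h,vals,out):
    T=tex(cv2.FONT_HERSHEY_SIMPLEX,4,8,11);rows=[]
    for n in("top","side"):
        g=cv2.cvtColor(cv2.imread(f"pics/{n}{tag}.png"),cv2.COLOR_BGR2GRAY)
        c=proj(n,S[i]+np.array([0,0,h*.6]))[0].round().astype(int);r=14 if n=="top" else 11
        cr=lambda q:cv2.resize(np.clip(q[c[1]-r:c[1]+r,c[0]-r:c[0]+r],0,255).astype(np.uint8),(190,260),interpolation=cv2.INTER_CUBIC)
        k=1.5 if n=="top" else 1.
        L=[cr(g*k)]
        for v in vals:
            o,m=render(n,i,v*.62832,h,(0,0),T,g.shape);o=cv2.GaussianBlur(o,(0,0),.5)
            L.append(cr(o*.6+40+(~m)*50))
        rows.append(np.hstack(L))
    cv2.imwrite(out,np.vstack(rows))
E
python3 - <<'E'
from cmp import *
cmpimg("0",2,14,(2.85,4.8,8.85),"pics/c2.png")
cmpimg("0",1,12,(5.1,8.1,4.1),"pics/c1.png")
E
```

```text
(no output)
```

View pics/c2.png

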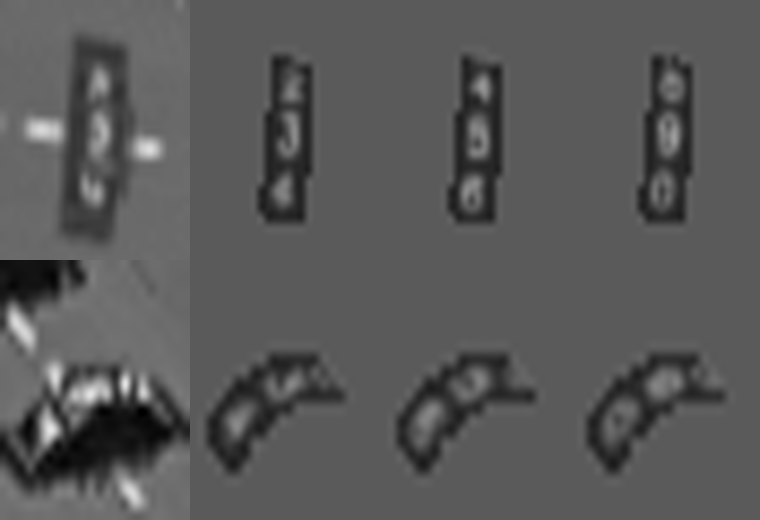

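View pics/c1.png

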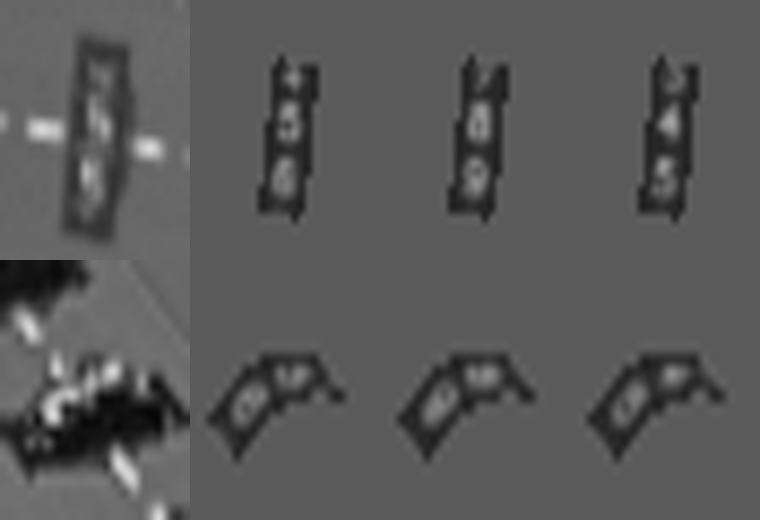

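```bash
cat > st.py <<'E'
from h import *
from rig import robot
from scipy.spatial.transform import Rotation as Ro
def st():
    s=robot.read_state();Rm=Ro.from_rotvec(s['ee_rot']).as_matrix()
    p=s['tool_pos'];out=[]
    for i in range(3):
        d=p-S[i];out.append((round(d@ex,1),round(d@ey,1),round(d[2]-14,1)))
    print('t',round(s['t'],2),'p',p.round(1),'F',s['wrist_force'].round(1),'gap',round(s['finger_gap'],1),'tip rel',out)
    return s,Rm
E
python3 - <<'E'
from st import *
s,Rm=st();print(Rm.round(3))
for n,y in(("y=ey",ey),("y=-ey",-ey),("y=ex",ex),("y=-ex",-ex)):
    x=np.array([0,0,-1.]);T=np.c_[x,y,np.cross(x,y)]
    print(n,Ro.from_matrix(T@Rm.T).as_rotvec().round(4), (Ro.from_matrix(T@Rm.T).as_rotvec()/2).round(4))
E
```

```text
t 0.1 p [237.3 577.6 210. ] F [0.1 1.2 0.2] gap 85.4 tip rel [(np.float64(-436.9), np.float64(526.5), np.float64(56.0)), (np.float64(-436.9), np.float64(586.5), np.float64(56.0)), (np.float64(-436.9), np.float64(646.5), np.float64(56.0))]
[[-0.001  0.38   0.925]
 [-0.001  0.925 -0.38 ]
 [-1.    -0.001 -0.   ]]
y=ey [ 0.0014 -0.0004  0.2388] [ 0.0007 -0.0002  0.1194]
y=-ey [-6.0000e-04 -2.0000e-03 -2.9028e+00] [-3.0000e-04 -1.0000e-03 -1.4514e+00]
y=ex [ 8.000e-04 -1.400e-03 -1.332e+00] [ 4.00e-04 -7.00e-04 -6.66e-01]
y=-ex [1.5000e-03 8.0000e-04 1.8096e+00] [7.000e-04 4.000e-04 9.048e-01]
```

```bash
python3 -m jog '[[[0.19,-0.32,0,0,0,0.04,1],[0.38,-0.65,0,0,0,0.08,1],[0.573,-0.976,0,0,0,0.119,1],[0.573,-0.976,0,0,0,0.119,1]]]' 40
python3 -m jog '[[[0.19,-0.32,0,0,0,0,1],[0.38,-0.65,0,0,0,0,1],[0.573,-0.976,0,0,0,0,1],[0.573,-0.976,0,0,0,0,1]]]'
python3 - <<'E'
from st import *
s,R=st();print(R.round(3),s['joint_pos'])
E
```

```text
t: 0.5
tool_pos: [307.6, 456.5, 210.1]
ee_rot: [0.118, 1.568, -0.123]
wrist_force: [-0.6, -0.3, 0.1]
finger_gap: 28.1
t: 0.9
tool_pos: [376.5, 340.4, 210.5]
ee_rot: [0.122, 1.567, -0.124]
wrist_force: [-0.0, -0.4, -0.0]
finger_gap: 0.1
t 0.9 p [376.5 340.4 210.5] F [-0.  -0.4 -0. ] gap 0.1 tip rel [(np.float64(-263.6), np.float64(312.9), np.float64(56.5)), (np.float64(-263.6), np.float64(372.9), np.float64(56.5)), (np.float64(-263.5), np.float64(432.9), np.float64(56.5))]
[[-0.     0.156  0.988]
 [-0.002  0.988 -0.156]
 [-1.    -0.002 -0.   ]] [ 7.12213439e-01  2.51805757e-01  1.88561940e+00 -1.10895432e-03
  1.00538124e+00 -7.01715572e-01]
```

```bash
python3 -m jog '[[[0.19,-0.32,0,0,0,0,1],[0.38,-0.65,0,0,0,0,1],[0.573,-0.976,0,0,0,0,1],[0.573,-0.976,0,0,0,0,1]]]' |head -3
python3 -m jog '[[[0.19,-0.32,0,0,0,0,1],[0.38,-0.65,0,0,0,0,1],[0.573,-0.976,0,0,0,0,1],[0.573,-0.976,0,0,0,0,1]]]'|head -3
python3 -m jog '[[[0.19,-0.32,0,0,0,0,1],[0.38,-0.65,0,0,0,0,1],[0.573,-0.976,0,0,0,0,1],[0.573,-0.976,0,0,0,0,1],[0.573,-0.976,0,0,0,0,1]]]'
python3 - <<'E'
from st import *
s,R=st();print(R.round(3),s['joint_pos'])
for n in("top","side"):
    cv2.imwrite(f"pics/{n}1.png",vision.grab_frame(n)[:,:,::-1])
E
```

```text
t: 1.3
tool_pos: [445.8, 223.9, 210.7]
ee_rot: [0.122, 1.567, -0.123]
t: 1.7
tool_pos: [515.0, 107.2, 210.8]
ee_rot: [0.122, 1.566, -0.123]
t: 2.2
tool_pos: [581.2, -6.8, 210.1]
ee_rot: [0.121, 1.569, -0.12]
wrist_force: [0.1, 0.1, 0.4]
finger_gap: 0.1
t 2.2 p [581.2  -6.8 210.1] F [0.1 0.1 0.4] gap 0.1 tip rel [(np.float64(-8.9), np.float64(0.4), np.float64(56.1)), (np.float64(-8.9), np.float64(60.4), np.float64(56.1)), (np.float64(-8.9), np.float64(120.4), np.float64(56.1))]
[[-0.001  0.152  0.988]
 [ 0.001  0.988 -0.152]
 [-1.     0.    -0.001]] [-3.25561315e-02  3.60632783e-01  1.72846138e+00  6.83235575e-04
  1.05362607e+00 -1.45059790e+00]
```

View pics/side1.png

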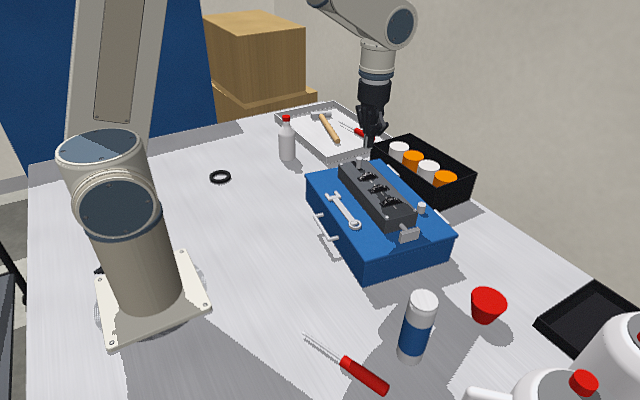

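```bash
python3 -m jog '[[[0,0,-0.1,0,0,0,1],[0,0,-0.2,0,0,0,1],[0,0,-0.267,0,0,0,1],[0,0,-0.267,0,0,0,1],[0,0,-0.267,0,0,0,1]]]'
python3 -m jog '[[[0,0,-0.01,0,0,0,1],[0,0,-0.02,0,0,0,1],[0,0,-0.02,0,0,0,1]]]'
python3 - <<'E'
from st import *
s,R=st()
for n in("top","side"):
    print(proj(n,s['tool_pos']-[0,0,14]))
E
```

```text
t: 2.8
tool_pos: [581.0, -7.3, 178.2]
ee_rot: [0.119, 1.568, -0.119]
wrist_force: [0.1, 0.6, -0.2]
finger_gap: -0.2
t: 3.1
tool_pos: [581.4, -7.6, 176.4]
ee_rot: [0.119, 1.567, -0.119]
wrist_force: [0.2, 0.4, -1.2]
finger_gap: -0.1
t 3.1 p [581.4  -7.6 176.4] F [ 0.2  0.4 -1.2] gap -0.1 tip rel [(np.float64(-8.7), np.float64(-0.3), np.float64(22.4)), (np.float64(-8.7), np.float64(59.7), np.float64(22.4)), (np.float64(-8.6), np.float64(119.7), np.float64(22.4))]
[[317.04546745 146.54121966]]
[[365.48265368 170.83266986]]
```

```bash
for k in 1; do python3 -m jog '[[[0,0,-0.01,0,0,0,1],[0,0,-0.01,0,0,0,1]]]'|sed -n '2p;4p'; done
```

```text
tool_pos: [581.2, -7.5, 175.1]
wrist_force: [0.2, -0.2, -0.7]
```

```bash
python3 -m jog '[[[0,0,-0.01,0,0,0,1],[0,0,-0.01,0,0,0,1]]]'|sed -n '2p;4p'
```

```text
tool_pos: [581.2, -7.5, 173.8]
wrist_force: [-0.8, 0.4, -0.0]
```

```bash
python3 -m jog '[[[0,0,-0.01,0,0,0,1],[0,0,-0.01,0,0,0,1]]]'|sed -n '2p;4p'
```

```text
tool_pos: [581.2, -7.5, 172.5]
wrist_force: [0.5, -1.0, 0.0]
```

Tip at +18.5 above the slot with no contact yet.

```bash
python3 -m jog '[[[0,0,-0.01,0,0,0,1],[0,0,-0.01,0,0,0,1]]]'|sed -n '2p;4p'
```

```text
tool_pos: [581.2, -7.5, 171.3]
wrist_force: [-0.1, 0.2, 0.1]
```

```bash
python3 -m jog '[[[0,0,-0.01,0,0,0,1],[0,0,-0.01,0,0,0,1]]]'|sed -n '2p;4p'
```

```text
tool_pos: [581.2, -7.5, 170.1]
wrist_force: [0.5, 0.4, 1.0]
```

```bash
python3 -m jog '[[[0,0,-0.01,0,0,0,1],[0,0,-0.01,0,0,0,1]]]'|sed -n '2p;4p'
```

```text
tool_pos: [581.2, -7.5, 168.9]
wrist_force: [-0.5, -0.3, 0.3]
```

```bash
python3 -m jog '[[[0,0,-0.008,0,0,0,1],[0,0,-0.008,0,0,0,1]]]'|sed -n '2p;4p'
```

```text
tool_pos: [581.2, -7.5, 168.0]
wrist_force: [0.3, -0.7, -0.2]
```

```bash
python3 -m jog '[[[0,0,-0.008,0,0,0,1],[0,0,-0.008,0,0,0,1]]]'|sed -n '2p;4p'
```

```text
tool_pos: [581.2, -7.5, 167.0]
wrist_force: [-0.6, 0.6, 0.0]
```

```bash
python3 -m jog '[[[0,0,-0.008,0,0,0,1],[0,0,-0.008,0,0,0,1]]]'|sed -n '2p;4p'
```

```text
tool_pos: [581.2, -7.5, 166.1]
wrist_force: [-0.2, -0.1, 0.7]
```

```bash
python3 -m jog '[[[0,0,-0.008,0,0,0,1],[0,0,-0.008,0,0,0,1]]]'|sed -n '2p;4p'
```

```text
tool_pos: [581.2, -7.5, 165.1]
wrist_force: [-0.3, 0.2, -1.0]
```

Run:
```python
from st import *
s,R=st()
o=[]
for n,r in(("side",28),("top",28)):
    im=vision.grab_frame(n)[:,:,::-1].copy();cv2.imwrite(f"pics/{n}2.png",im)
    c=proj(n,S[0]+[0,0,15])[0].round().astype(int)
    o.append(cv2.resize(im[c[1]-r:c[1]+r,c[0]-r:c[0]+r],(400,400),interpolation=cv2.INTER_CUBIC))
cv2.imwrite("pics/z2.png",np.hstack(o))
```

```text
t 5.1 p [581.2  -7.5 165.1] F [-0.3  0.2 -1. ] gap 0.1 tip rel [(np.float64(-8.9), np.float64(-0.2), np.float64(11.1)), (np.float64(-8.9), np.float64(59.8), np.float64(11.1)), (np.float64(-8.8), np.float64(119.7), np.float64(11.1))]
```

View pics/z2.png

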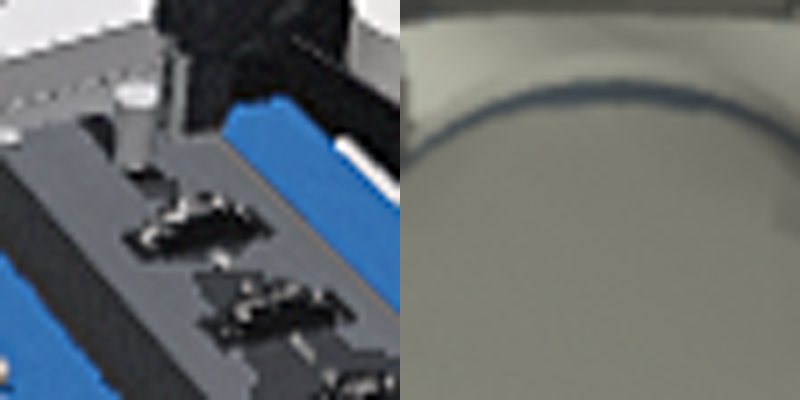

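Run:
```python
from st import *
s,R=st()
im=cv2.imread("pics/side2.png");x0,y0=325,90
z=cv2.resize(im[y0:y0+110,x0:x0+110],None,fx=5.4,fy=5.4,interpolation=cv2.INTER_CUBIC)
p=s['tool_pos']
for d,c in((-14,(0,0,255)),(0,(0,255,0)),(5,(255,255,0)),(59,(255,0,255))):
    q=proj("side",p+[0,0,d])[0];print(d,q);cv2.circle(z,tuple(((q-[x0,y0]+.5)*5.4).astype(int)),3,c,-1)
for i in range(3):
    q=proj("side",S[i])[0];cv2.circle(z,tuple(((q-[x0,y0]+.5)*5.4).astype(int)),3,(0,165,255),-1)
cv2.imwrite("pics/z2b.png",z)
```

```text
t 5.2 p [581.2  -7.5 165.2] F [ 0.4 -0.2 -0.1] gap 0.2 tip rel [(np.float64(-8.8), np.float64(-0.2), np.float64(11.2)), (np.float64(-8.8), np.float64(59.7), np.float64(11.2)), (np.float64(-8.8), np.float64(119.7), np.float64(11.2))]
-14 [365.04386714 174.40607973]
0 [365.53477632 169.93828339]
5 [365.71199711 168.32505537]
59 [367.69222195 150.28727972]
```

View pics/z2b.png

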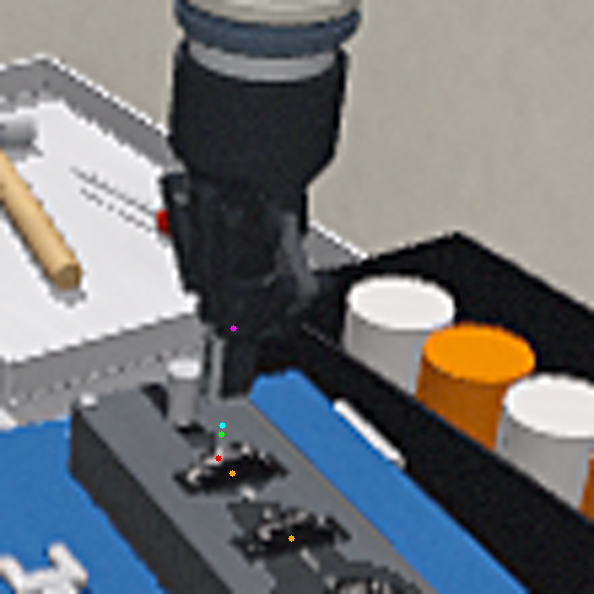

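Run:
```python
from st import *
o=[]
for n,p,(x0,y0) in(("side0",[237.4,577.8,210.3],(120,30)),("top0",[237.4,577.8,210.3],(0,255)),("side1",[581.2,-6.8,210.1],(320,75)),("top1",[581.2,-6.8,210.1],(270,90))):
    im=cv2.imread(f"pics/{n}.png");nn=n[:-1]
    z=cv2.resize(im[y0:y0+100,x0:x0+100],(395,395)if 0 else (390,290*1) if 0 else (395,395),interpolation=cv2.INTER_CUBIC)
    for d,c in((-14,(0,0,255)),(0,(0,255,0)),(59,(255,0,255))):
        q=proj(nn,np.array(p)+[0,0,d])[0];print(n,d,q.round(1));cv2.circle(z,tuple(((q-[x0,y0]+.5)*3.95).astype(int)),2,c,-1)
    o.append(z[:300])
cv2.imwrite("pics/z3.png",np.vstack([np.hstack(o[:2]),np.hstack(o[2:])]))
```

```text
side0 -14 [174.7 106.1]
side0 0 [173.9 102. ]
side0 59 [170.2  84.2]
top0 -14 [ 71.7 293.7]
top0 0 [ 68.1 294.3]
top0 59 [ 52.1 296.9]
side1 -14 [366.5 159.7]
side1 0 [367. 155.]
side1 59 [369.2 134.3]
top1 -14 [316.9 142.8]
top1 0 [316.9 141.1]
top1 59 [317.2 133.5]
```

View pics/z3.png

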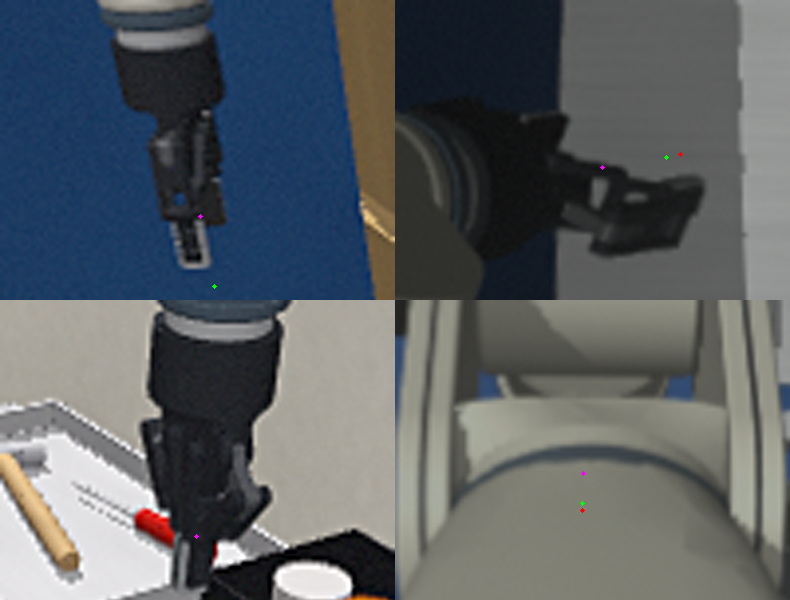

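```bash
python3 -m jog '[[[0,0,-0.008,0,0,0,1],[0,0,-0.008,0,0,0,1]]]'|sed -n '2p;4p'
python3 - <<'E'
from h import *
for n in("side","top"): print(n,proj(n,[[0,0,0],[90,90,0],[90,-90,0]]))
E
```

```text
tool_pos: [581.2, -7.5, 164.1]
wrist_force: [0.4, 1.0, -0.1]
side [[152.10216213 295.29569006]
 [180.87979055 257.19863501]
 [202.66200861 307.28322888]]
top [[319.42179082 371.15278675]
 [285.63238399 338.74487254]
 [351.32481285 336.76379482]]
```

```bash
python3 -m jog '[[[0,0,-0.008,0,0,0,1],[0,0,-0.008,0,0,0,1]]]'|sed -n '2p;4p'
```

```text
tool_pos: [581.2, -7.5, 163.2]
wrist_force: [-0.3, 0.1, -0.1]
```

```bash
python3 -m jog '[[[0,0,-0.008,0,0,0,1],[0,0,-0.008,0,0,0,1]]]'|sed -n '2p;4p'
```

```text
tool_pos: [581.2, -7.5, 162.2]
wrist_force: [0.4, 0.9, 0.3]
```

```bash
cat > look.py <<'E'
from st import *
import sys
tag=sys.argv[1]
s,R=st()
for n in("side","top"): cv2.imwrite(f"pics/{n}{tag}.png",vision.grab_frame(n)[:,:,::-1])
im=cv2.imread(f"pics/side{tag}.png");x0,y0=340,135
z=cv2.resize(im[y0:y0+80,x0:x0+100],None,fx=7,fy=7,interpolation=cv2.INTER_CUBIC)
cv2.imwrite(f"pics/l{tag}.png",z)
E
python3 look.py 3
```

```text
t 5.8 p [581.2  -7.5 162.2] F [0.4 0.9 0.3] gap 0.2 tip rel [(np.float64(-8.9), np.float64(-0.2), np.float64(8.2)), (np.float64(-8.9), np.float64(59.8), np.float64(8.2)), (np.float64(-8.8), np.float64(119.8), np.float64(8.2))]
```

View pics/l3.png

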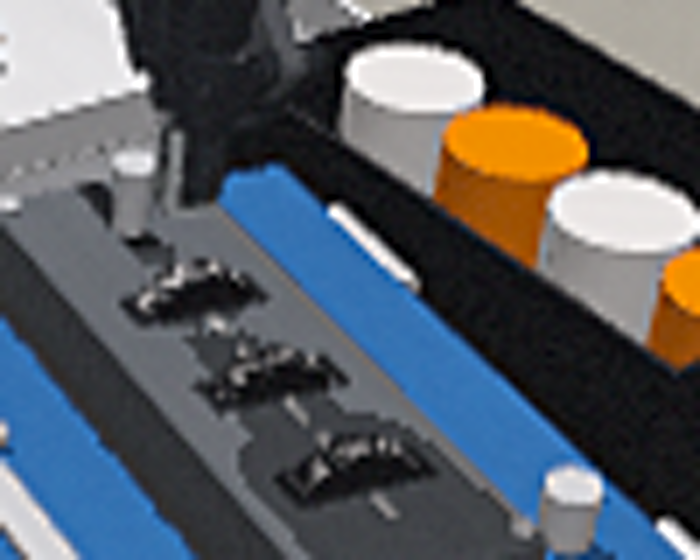

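Run:
```python
from st import *
zt=lambda L:np.array(L)/4.4+[245-.4,90-.4]
a=back("top",zt([(725,118)]),95)[0];b=back("top",zt([(783,173)]),0)[0];L=(b-a);print("light",a,b,L/95)
a2=back("top",zt([(690,525)]),95)[0];b2=back("top",zt([(752,548)]),0)[0];L2=b2-a2;print(L2/95)
L=(L+L2)/2
sh=back("side",[(367.9,182.1)],140)[0];print("shadow",sh)
K,d,R,t=C["side"];c=-R.T@t
for tip in([366.5,164.0],[365.5,163.5]):
    q=back("side",[tip],200)[0];D=q-c;D/=np.linalg.norm(D);Ln=L/np.linalg.norm(L)
    A=np.c_[D,-Ln];k=np.linalg.lstsq(A,sh-c,rcond=None)[0];print("tip cam",c+k[0]*D,"light",sh+k[1]*Ln)
```

```text
light [ 678.76514411 -260.06684211   95.        ] [ 673.68403666 -322.62578929    0.        ] [-0.05348534 -0.65851523 -1.        ]
[-0.06331432 -0.65278174 -1.        ]
shadow [576.72437654 -28.00996477 140.        ]
tip cam [584.30447601  -5.12279885 181.31863537] light [579.03738237  -2.04210243 179.6063788 ]
tip cam [582.51369295  -2.99822063 182.24962745] light [579.12781225  -1.02685609 181.15484013]
```

```bash
python3 -m jog '[[[0,0,-0.05,0,0,0,1],[0,0,-0.09,0,0,0,1],[0,0,-0.125,0,0,0,1],[0,0,-0.125,0,0,0,1],[0,0,-0.125,0,0,0,1]]]'|sed -n '1p;2p;4p'
```

```text
t: 6.4
tool_pos: [581.2, -7.5, 147.1]
wrist_force: [-0.0, -0.2, -0.4]
```

```bash
python3 look.py 4
```

```text
t 6.4 p [581.2  -7.5 147.1] F [-0.  -0.2 -0.4] gap -0.0 tip rel [(np.float64(-8.9), np.float64(-0.2), np.float64(-6.9)), (np.float64(-8.9), np.float64(59.8), np.float64(-6.9)), (np.float64(-8.8), np.float64(119.7), np.float64(-6.9))]
```

View pics/l4.png

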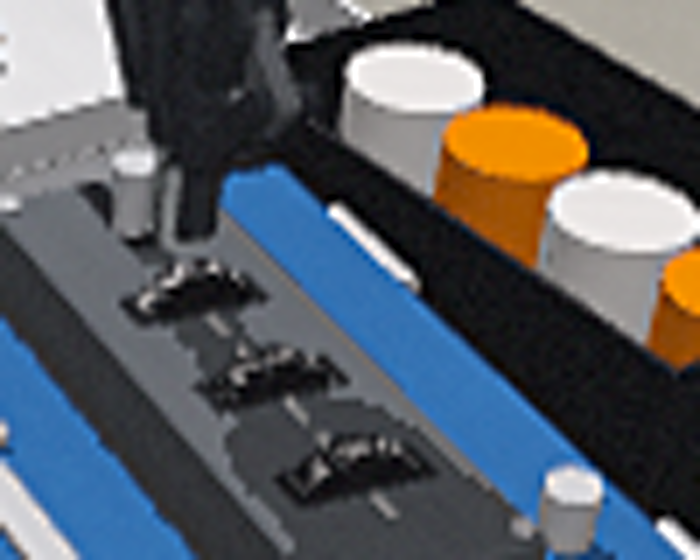

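```bash
python3 -m jog '[[[0,0,-0.01,0,0,0,1],[0,0,-0.01,0,0,0,1]]]'|sed -n '2p;4p'
```

```text
tool_pos: [581.3, -7.5, 146.2]
wrist_force: [-0.3, 0.8, -0.3]
```

```bash
python3 -m jog '[[[0,0,-0.01,0,0,0,1],[0,0,-0.01,0,0,0,1]]]'|sed -n '2p;4p'
```

```text
tool_pos: [581.2, -7.5, 144.9]
wrist_force: [-0.2, -0.0, -0.3]
```

```bash
python3 -m jog '[[[0,0,-0.01,0,0,0,1],[0,0,-0.01,0,0,0,1]]]'|sed -n '2p;4p'
```

```text
tool_pos: [581.2, -7.5, 143.6]
wrist_force: [-0.6, 0.2, 0.6]
```

```bash
python3 -m jog '[[[0,0,-0.01,0,0,0,1],[0,0,-0.01,0,0,0,1]]]'|sed -n '2p;4p'
```

```text
tool_pos: [581.2, -7.5, 142.4]
wrist_force: [-0.3, -0.2, -0.6]
```

```bash
python3 -m jog '[[[0,0,-0.008,0,0,0,1],[0,0,-0.008,0,0,0,1]]]'|sed -n '2p;4p'
```

```text
tool_pos: [581.2, -7.5, 141.5]
wrist_force: [0.0, -0.2, 0.2]
```

```bash
python3 -m jog '[[[0,0,-0.008,0,0,0,1],[0,0,-0.008,0,0,0,1]]]'|sed -n '2p;4p'
```

```text
tool_pos: [581.2, -7.5, 140.5]
wrist_force: [0.5, 0.4, -0.1]
```

```bash
python3 look.py 5
```

```text
t 7.7 p [581.2  -7.5 140.5] F [ 0.5  0.4 -0.1] gap 0.4 tip rel [(np.float64(-8.9), np.float64(-0.2), np.float64(-13.5)), (np.float64(-8.9), np.float64(59.7), np.float64(-13.5)), (np.float64(-8.8), np.float64(119.7), np.float64(-13.5))]
```

View pics/l5.png

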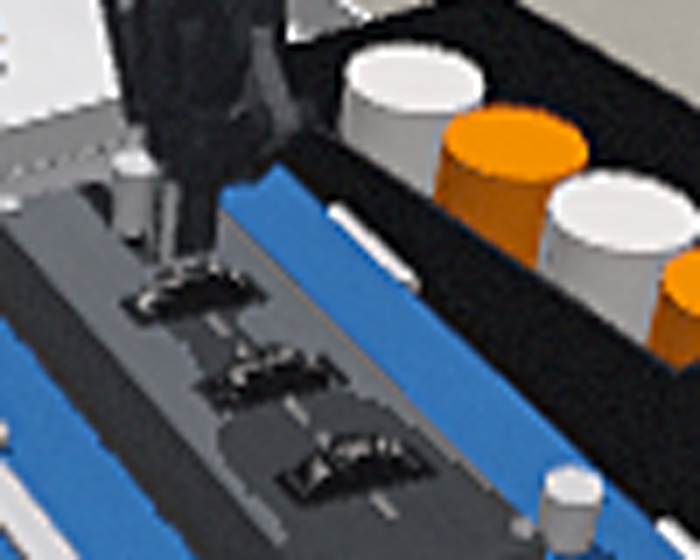

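```bash
python3 -m jog '[[[0,0,-0.008,0,0,0,1],[0,0,-0.008,0,0,0,1]]]'|sed -n '2p;4p'
```

```text
tool_pos: [581.2, -7.5, 139.6]
wrist_force: [0.3, -0.5, -0.4]
```

```bash
python3 -m jog '[[[0,0,-0.008,0,0,0,1],[0,0,-0.008,0,0,0,1]]]'|sed -n '2p;4p'
```

```text
tool_pos: [581.2, -7.5, 138.6]
wrist_force: [-0.5, -0.5, -0.3]
```

```bash
cat > wire.py <<'E'
from st import *
import sys
def wire(tag,p,tipdz,out,hy=7.5,hx=11,new=True):
    if new:
        cv2.imwrite(f"pics/side{tag}.png",vision.grab_frame("side")[:,:,::-1])
    im=cv2.imread(f"pics/side{tag}.png");x0,y0=345,130;f=11
    z=cv2.resize(im[y0:y0+54,x0:x0+60],None,fx=f,fy=f,interpolation=cv2.INTER_CUBIC)
    z=cv2.convertScaleAbs(z,alpha=1.6,beta=15)
    z2=z.copy()
    P=lambda X:tuple(((proj("side",X)[0]-[x0,y0]+.5)*f).astype(int))
    c=[p+sx*hx*ex+sy*hy*ey+np.array([0,0,dz]) for dz in(tipdz,tipdz+40) for sx,sy in((1,1),(1,-1),(-1,-1),(-1,1))]
    for i in range(4):
        for a,b in((i,(i+1)%4),(i+4,(i+1)%4+4),(i,i+4)): cv2.line(z2,P(c[a]),P(c[b]),(0,255,255),1)
    for i in range(2):
      for y in(-8,8):
        pts=[P(S[i]+y*ey+25*np.sin(a)*ex+np.array([0,0,13-25+25*np.cos(a)])) for a in np.linspace(-1,1,15)]
        cv2.polylines(z2,[np.array(pts)],False,(0,128,255),1)
    cv2.imwrite(out,np.vstack([z[:, :],z2])if 0 else z2);return z
E
python3 - <<'E'
from wire import *
s,R=st();z=wire("6",s['tool_pos'],18.5,"pics/w6.png");cv2.imwrite("pics/w6a.png",z)
E
```

```text
t 8.2 p [581.2  -7.5 138.6] F [-0.5 -0.5 -0.3] gap 0.2 tip rel [(np.float64(-8.9), np.float64(-0.2), np.float64(-15.4)), (np.float64(-8.9), np.float64(59.7), np.float64(-15.4)), (np.float64(-8.8), np.float64(119.7), np.float64(-15.4))]
```

View pics/w6.png

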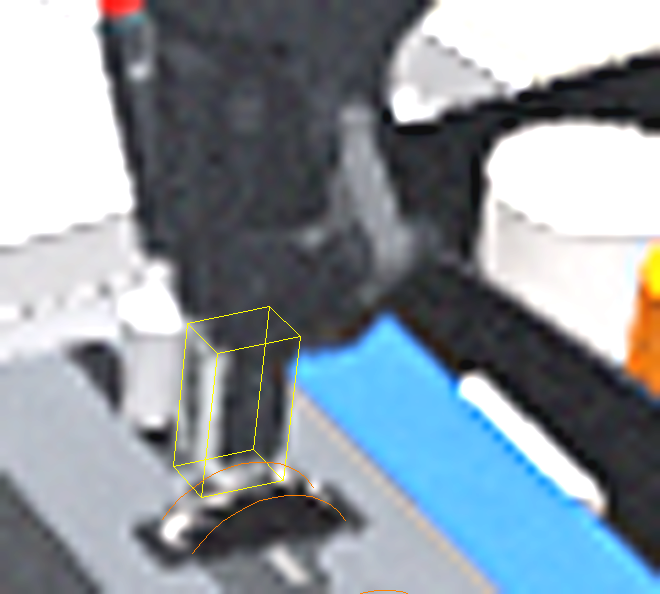

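View pics/w6a.png

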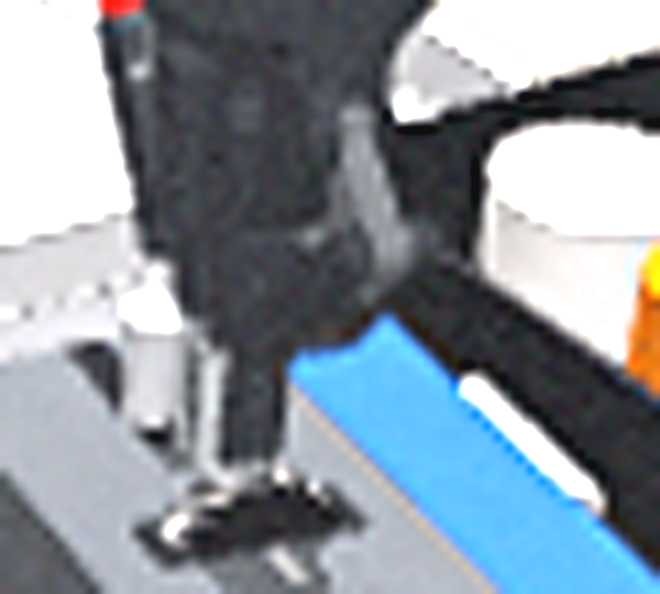

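```bash
python3 -m jog '[[[0,0,-0.01,0,0,0,1],[0,0,-0.01,0,0,0,1]]]'|sed -n '2p;4p'
```

```text
tool_pos: [581.1, -7.5, 137.4]
wrist_force: [-0.1, -0.2, -0.7]
```

```bash
python3 -m jog '[[[0,0,-0.01,0,0,0,1],[0,0,-0.01,0,0,0,1]]]'|sed -n '2p;4p'
```

```text
tool_pos: [581.2, -7.5, 136.1]
wrist_force: [0.1, 0.1, 0.4]
```

```bash
python3 -m jog '[[[0,0,-0.008,0,0,0,1],[0,0,-0.008,0,0,0,1]]]'|sed -n '2p;4p'
```

```text
tool_pos: [581.2, -7.5, 135.2]
wrist_force: [0.1, 0.5, -0.3]
```

```bash
python3 -m jog '[[[0,0,-0.008,0,0,0,1],[0,0,-0.008,0,0,0,1]]]'|sed -n '2p;4p'
```

```text
tool_pos: [581.2, -7.5, 134.3]
wrist_force: [-1.1, -0.4, 0.7]
```

```bash
python3 -m jog '[[[0,0,-0.008,0,0,0,1],[0,0,-0.008,0,0,0,1]]]'|sed -n '2p;4p'
```

```text
tool_pos: [581.4, -7.5, 133.6]
wrist_force: [0.2, -0.2, 1.2]
```

```bash
python3 -m jog '[[[0,0,-0.005,0,0,0,1],[0,0,-0.005,0,0,0,1],[0,0,-0.005,0,0,0,1]]]'|sed -n '2p;4p'; python3 -c "
from wire import *
s,R=st();wire('7',s['tool_pos'],20,'pics/w7.png')"
```

```text
tool_pos: [581.4, -7.5, 133.1]
wrist_force: [-0.1, 0.5, 3.2]
t 9.55 p [581.4  -7.5 133.1] F [-0.1  0.5  3.2] gap 0.1 tip rel [(np.float64(-8.7), np.float64(-0.2), np.float64(-20.9)), (np.float64(-8.7), np.float64(59.8), np.float64(-20.9)), (np.float64(-8.6), np.float64(119.8), np.float64(-20.9))]
```

View pics/w7.png

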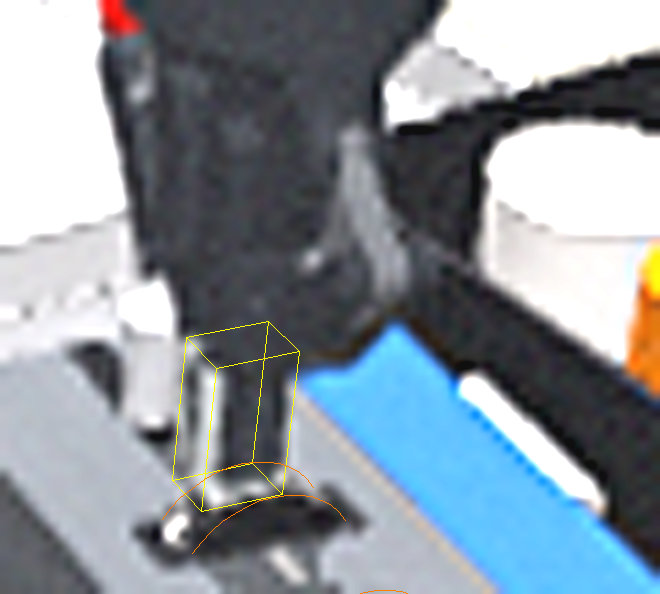

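```bash
python3 -m jog '[[[0,0,-0.005,0,0,0,1],[0.008,-0.001,-0.005,0,0,0,1],[0.016,-0.0025,-0.005,0,0,0,1],[0.024,-0.0037,-0.005,0,0,0,1],[0.033,-0.005,-0.005,0,0,0,1]]]'|sed -n '1,2p;4p'
```

```text
t: 10.1
tool_pos: [585.1, -8.1, 132.4]
wrist_force: [-1.7, -0.3, 4.9]
```

```bash
python3 -m jog '[[[0.012,-0.002,0,0,0,0,1],[0.025,-0.004,0,0,0,0,1],[0.037,-0.0055,0,0,0,0,1],[0.05,-0.0075,0,0,0,0,1],[0.062,-0.0095,0,0,0,0,1],[0.075,-0.011,0,0,0,0,1],[0.075,-0.011,0,0,0,0,1]]]'|sed -n '1,2p;4p'; python3 look.py 8
```

```text
t: 10.8
tool_pos: [594.4, -9.5, 132.5]
wrist_force: [-0.5, -0.9, 4.9]
t 10.8 p [594.4  -9.5 132.5] F [-0.5 -0.9  4.9] gap -0.1 tip rel [(np.float64(4.5), np.float64(-0.2), np.float64(-21.5)), (np.float64(4.5), np.float64(59.8), np.float64(-21.5)), (np.float64(4.5), np.float64(119.8), np.float64(-21.5))]
```

View pics/l8.png

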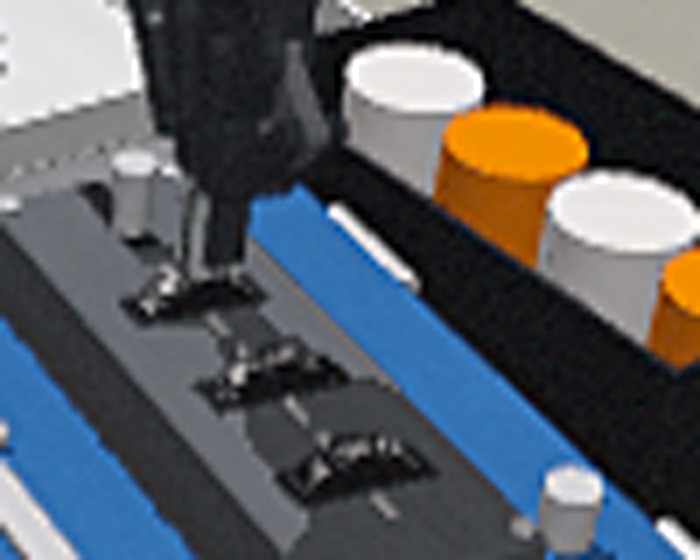

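```bash
python3 -m jog '[[[0.012,-0.002,0,0,0,0,1],[0.025,-0.004,0,0,0,0,1],[0.041,-0.006,0,0,0,0,1],[0.041,-0.006,0,0,0,0,1]]]'|sed -n '1,2p;4p'
python3 -m jog '[[[0,0,0.03,0,0,0,1],[-0.08,0.012,0.05,0,0,0,1],[-0.15,0.022,0.04,0,0,0,1],[-0.15,0.022,0.025,0,0,0,1],[-0.15,0.022,0.015,0,0,0,1],[-0.15,0.022,0.015,0,0,0,1]]]'|sed -n '1,2p;4p'
```

```text
t: 11.3
tool_pos: [599.5, -10.2, 132.4]
wrist_force: [-1.0, -1.1, 4.8]
t: 11.9
tool_pos: [580.8, -7.4, 133.8]
wrist_force: [-1.5, 0.5, 1.5]
```

```bash
python3 -m jog '[[[0,0,-0.007,0,0,0,1],[0,0,-0.014,0,0,0,1],[0,0,-0.014,0,0,0,1],[0.014,-0.002,-0.014,0,0,0,1],[0.028,-0.004,-0.014,0,0,0,1],[0.042,-0.006,-0.014,0,0,0,1],[0.055,-0.008,-0.014,0,0,0,1],[0.055,-0.008,-0.014,0,0,0,1]]]'|sed -n '1,2p;4p'
```

```text
t: 12.7
tool_pos: [588.3, -8.6, 132.5]
wrist_force: [-2.3, -0.1, 4.7]
```

```bash
python3 -m jog '[[[0,0,0.07,0,0,0,1],[0,0,0.14,0,0,0,1],[-0.07,-0.33,0.14,0,0,0,1],[-0.14,-0.66,0.14,0,0,0,1],[-0.209,-0.978,0.14,0,0,0,1],[-0.209,-0.978,0.11,0,0,0,1],[-0.209,-0.978,0.088,0,0,0,1],[-0.209,-0.978,0.088,0,0,0,1]]]'|sed -n '1,2p;4p'; python3 -c "
from st import *
st()
cv2.imwrite('pics/side9.png',vision.grab_frame('side')[:,:,::-1])
im=cv2.imread('pics/side9.png')[130:215,340:440];cv2.imwrite('pics/l9.png',cv2.resize(im,None,fx=7,fy=7,interpolation=cv2.INTER_CUBIC))"
```

```text
t: 13.5
tool_pos: [562.6, -125.1, 142.7]
wrist_force: [0.7, 0.4, 0.6]
t 13.5 p [ 562.6 -125.1  142.7] F [0.7 0.4 0.6] gap 0.1 tip rel [(np.float64(-9.6), np.float64(-119.3), np.float64(-11.3)), (np.float64(-9.6), np.float64(-59.4), np.float64(-11.3)), (np.float64(-9.5), np.float64(0.6), np.float64(-11.3))]
```

View pics/l9.png

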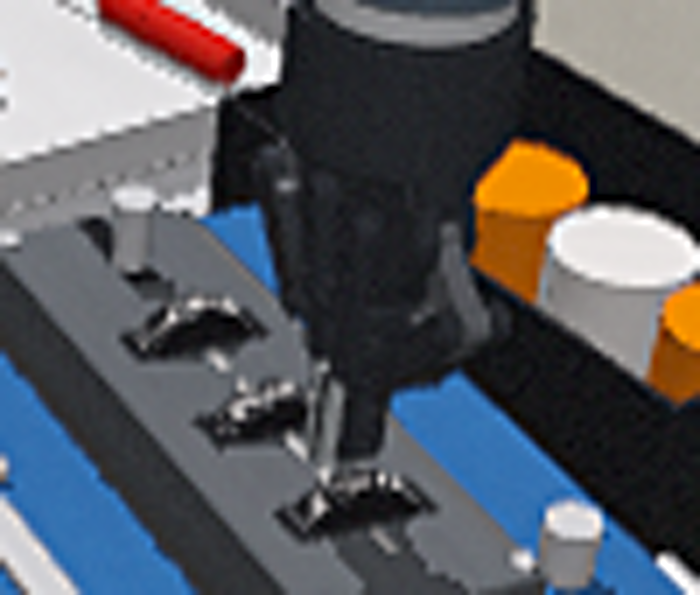

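```bash
python3 -m jog '[[[0,0,-0.01,0,0,0,1],[0,0,-0.01,0,0,0,1]]]'|sed -n '2p;4p'
```

```text
tool_pos: [562.8, -124.9, 141.7]
wrist_force: [0.5, 0.5, 0.9]
```

```bash
python3 -m jog '[[[0,0,-0.01,0,0,0,1],[0,0,-0.01,0,0,0,1]]]'|sed -n '2p;4p'
```

```text
tool_pos: [562.6, -125.5, 140.4]
wrist_force: [0.5, -0.2, -0.9]
```

```bash
python3 -m jog '[[[0,0,-0.01,0,0,0,1],[0,0,-0.01,0,0,0,1]]]'|sed -n '2p;4p'
```

```text
tool_pos: [562.6, -125.8, 139.2]
wrist_force: [-0.5, 1.2, -0.3]
```

```bash
python3 -m jog '[[[0,0,-0.01,0,0,0,1],[0,0,-0.01,0,0,0,1]]]'|sed -n '2p;4p'
```

```text
tool_pos: [562.6, -125.8, 138.0]
wrist_force: [-1.0, -0.2, -0.3]
```

```bash
python3 -m jog '[[[0,0,-0.01,0,0,0,1],[0,0,-0.01,0,0,0,1]]]'|sed -n '2p;4p'
```

```text
tool_pos: [562.6, -125.8, 136.8]
wrist_force: [0.1, 0.3, -0.2]
```

```bash
python3 -m jog '[[[0,0,-0.01,0,0,0,1],[0,0,-0.01,0,0,0,1]]]'|sed -n '2p;4p'
```

```text
tool_pos: [562.6, -125.8, 135.6]
wrist_force: [0.2, -1.2, 0.2]
```

```bash
python3 -m jog '[[[0,0,-0.01,0,0,0,1],[0,0,-0.01,0,0,0,1]]]'|sed -n '2p;4p'
```

```text
tool_pos: [562.6, -125.8, 134.4]
wrist_force: [0.1, -1.1, -0.3]
```

```bash
python3 -m jog '[[[0,0,-0.01,0,0,0,1],[0,0,-0.01,0,0,0,1]]]'|sed -n '2p;4p'
```

```text
tool_pos: [562.6, -125.8, 133.2]
wrist_force: [-0.8, 0.1, 0.1]
```

```bash
python3 -m jog '[[[0,0,-0.008,0,0,0,1],[0,0,-0.008,0,0,0,1]]]'|sed -n '2p;4p'
```

```text
tool_pos: [562.7, -125.8, 132.4]
wrist_force: [-0.5, 0.6, 1.7]
```

```bash
python3 -m jog '[[[0,0,-0.008,0,0,0,1],[0,0,-0.008,0,0,0,1],[0.015,-0.0023,-0.008,0,0,0,1],[0.03,-0.0045,-0.008,0,0,0,1],[0.045,-0.007,-0.008,0,0,0,1],[0.06,-0.009,-0.008,0,0,0,1]]]'|sed -n '1,2p;4p'
```

```text
t: 15.95
tool_pos: [570.0, -126.9, 131.5]
wrist_force: [-1.6, 0.2, 3.6]
```

```bash
python3 -m jog '[[[0,0,-0.002,0,0,0,1],[0.015,-0.0023,-0.003,0,0,0,1],[0.03,-0.0045,-0.003,0,0,0,1],[0.045,-0.007,-0.003,0,0,0,1],[0.06,-0.009,-0.003,0,0,0,1],[0.075,-0.0113,-0.003,0,0,0,1],[0.09,-0.0135,-0.003,0,0,0,1],[0.09,-0.0135,-0.003,0,0,0,1]]]'|sed -n '1,2p;4p'
```

```text
t: 16.75
tool_pos: [581.2, -128.6, 131.1]
wrist_force: [0.2, 0.4, 4.6]
```

```bash
python3 -m jog '[[[0,0,0.03,0,0,0,1],[-0.08,0.012,0.045,0,0,0,1],[-0.15,0.0225,0.045,0,0,0,1],[-0.15,0.0225,0.03,0,0,0,1],[-0.15,0.0225,0.012,0,0,0,1],[-0.15,0.0225,0.003,0,0,0,1],[-0.15,0.0225,0,0,0,0,1],[-0.15,0.0225,0,0,0,0,1]]]'|sed -n '1,2p;4p'
```

```text
t: 17.55
tool_pos: [562.8, -125.8, 131.2]
wrist_force: [-2.4, -0.1, 4.2]
```

```bash
python3 -m jog '[[[0.018,-0.0027,0,0,0,0,1],[0.036,-0.0054,0,0,0,0,1],[0.054,-0.008,0,0,0,0,1],[0.072,-0.0108,0,0,0,0,1],[0.09,-0.0135,0,0,0,0,1],[0.11,-0.0165,0,0,0,0,1],[0.128,-0.0192,0,0,0,0,1],[0.128,-0.0192,0,0,0,0,1]]]'|sed -n '1,2p;4p'
```

```text
t: 18.35
tool_pos: [578.7, -128.3, 131.2]
wrist_force: [-1.7, -0.3, 5.1]
```

```bash
python3 -m jog '[[[0,0,0.15,0,0,0,1],[0,0.2,0.4,0,0,0,1],[0,0.6,0.5,0,0,0,1],[0,0.98,0.5,0,0,0,1]]]'|sed -n '1,2p;4p'
python3 -m jog '[[[-0.15,0.4,0,0,0,0,1],[-0.3,0.8,0,0,0,0,1],[-0.4,1,0,0,0,0,1]]]'|sed -n '1,2p;4p'
python3 -m jog '[[[-0.15,0.4,0,0,0,0,1],[-0.3,0.8,0,0,0,0,1],[-0.4,1,0,0,0,0,1],[-0.4,1,0,0,0,0,1]]]'|sed -n '1,2p;4p'
python3 - <<'E'
from st import *
st()
for n in("top","side"): cv2.imwrite(f"pics/{n}10.png",vision.grab_frame(n)[:,:,::-1])
panel("top","pics/un10.png",[cv2.imread("pics/top10.png")],(13,13,12.5))
c=cv2.imread("pics/top10.png");cv2.imwrite("pics/t10c.png",cv2.resize(c[125:170,290:410],None,fx=6.5,fy=9,interpolation=cv2.INTER_CUBIC))
E
```

```text
t: 18.75
tool_pos: [579.6, -9.8, 193.0]
wrist_force: [0.5, 0.3, 0.5]
t: 19.05
tool_pos: [528.8, 112.3, 190.6]
wrist_force: [1.1, -0.6, 0.4]
t: 19.45
tool_pos: [480.5, 232.5, 190.6]
wrist_force: [-0.2, -0.8, -0.1]
t 19.45 p [480.5 232.5 190.6] F [-0.2 -0.8 -0.1] gap 0.1 tip rel [(np.float64(-144.5), np.float64(221.9), np.float64(36.6)), (np.float64(-144.5), np.float64(281.9), np.float64(36.6)), (np.float64(-144.5), np.float64(341.9), np.float64(36.6))]
(600, 720, 3)
```

View pics/un10.png

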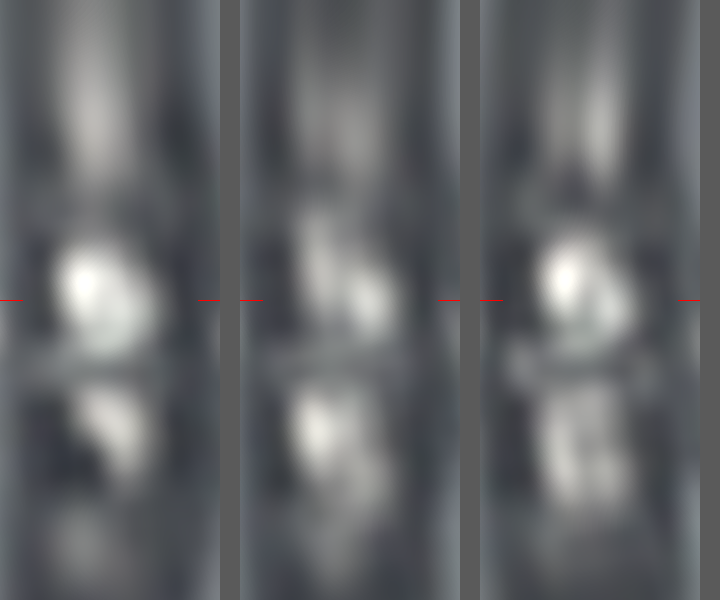

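View pics/t10c.png

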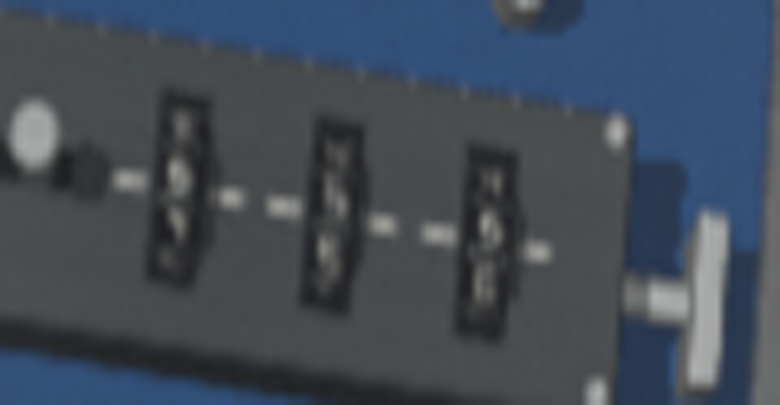

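Run:
```python
from joint import *
for nm,f,th,dw,dh in(("simp",cv2.FONT_HERSHEY_SIMPLEX,4,8,11),("simpT",cv2.FONT_HERSHEY_SIMPLEX,5,8,11),("dup",cv2.FONT_HERSHEY_DUPLEX,4,8,11),("simp10",cv2.FONT_HERSHEY_SIMPLEX,4,8,10)):
    T=tex(f,th,dw,dh);print(nm)
    for i,hh in((0,13.3),(1,12.5),(2,12.3)):
        for off in((0,0),):
            r=joint("10",i,T,np.arange(-.25,5.95,.0314),(hh-1.5,hh),[off])
            best={}
            for q in r: best.setdefault(round(q[1]),q)
            print(i,[tuple(float(x) for x in (q[0],q[1],q[2],q[4],q[5])) for q in list(best.values())[:4]],flush=True)
```

```text
simp
0 [(1.662, 6.0, 13.3, 0.85, 0.81), (1.486, 0.05, 13.3, 0.74, 0.75), (1.431, 2.0, 13.3, 0.7, 0.73), (1.388, 9.0, 13.3, 0.73, 0.66)]
1 [(1.609, 5.05, 12.5, 0.78, 0.83), (1.54, 8.05, 12.5, 0.77, 0.77), (1.45, 4.05, 12.5, 0.73, 0.72), (1.448, 9.1, 12.5, 0.72, 0.73)]
2 [(1.563, 5.0, 12.3, 0.82, 0.74), (1.521, 8.05, 10.8, 0.84, 0.68), (1.449, 9.05, 12.3, 0.81, 0.64), (1.441, 4.05, 12.3, 0.77, 0.67)]
simpT
0 [(1.667, 6.0, 13.3, 0.85, 0.82), (1.54, 0.05, 13.3, 0.77, 0.77), (1.452, 2.05, 13.3, 0.71, 0.74), (1.427, 9.05, 13.3, 0.75, 0.68)]
1 [(1.603, 5.05, 12.5, 0.78, 0.82), (1.542, 8.05, 12.5, 0.78, 0.77), (1.477, 9.1, 12.5, 0.74, 0.74), (1.472, 4.05, 12.5, 0.73, 0.74)]
2 [(1.563, 5.05, 10.8, 0.85, 0.71), (1.546, 8.05, 10.8, 0.85, 0.7), (1.476, 9.05, 12.3, 0.82, 0.66), (1.457, 4.05, 12.3, 0.77, 0.69)]
dup
0 [(1.671, 6.0, 13.3, 0.85, 0.82), (1.544, 0.05, 13.3, 0.78, 0.77), (1.427, 2.05, 13.3, 0.7, 0.72), (1.414, 9.05, 13.3, 0.74, 0.67)]
1 [(1.612, 5.05, 12.5, 0.78, 0.83), (1.531, 8.05, 12.5, 0.77, 0.76), (1.492, 9.1, 12.5, 0.74, 0.75), (1.458, 4.05, 12.5, 0.71, 0.75)]
2 [(1.567, 5.05, 10.8, 0.84, 0.72), (1.531, 8.05, 10.8, 0.84, 0.69), (1.48, 9.05, 12.3, 0.82, 0.66), (1.43, 4.05, 12.3, 0.73, 0.7)]
simp10
0 [(1.631, 6.0, 13.3, 0.84, 0.79), (1.493, 0.05, 13.3, 0.76, 0.73), (1.45, 2.05, 13.3, 0.71, 0.74), (1.364, 9.05, 13.3, 0.72, 0.65)]
1 [(1.576, 5.05, 12.5, 0.78, 0.8), (1.506, 8.05, 12.5, 0.77, 0.74), (1.439, 4.05, 12.5, 0.73, 0.71), (1.433, 9.1, 12.5, 0.72, 0.71)]
2 [(1.558, 5.0, 12.3, 0.81, 0.75), (1.509, 8.05, 10.8, 0.84, 0.67), (1.439, 4.05, 12.3, 0.77, 0.67), (1.438, 9.05, 12.3, 0.81, 0.63)]
```

```bash
python3 -m jog '[[[0.15,-0.4,0,0,0,0,1],[0.3,-0.83,0,0,0,0,1],[0.3,-0.83,0,0,0,0,1]]]'|sed -n '1,2p;4p'
python3 -m jog '[[[0.15,-0.4,0,0,0,0,1],[0.3,-0.83,0,0,0,0,1],[0.3,-0.83,0,0,0,0,1]]]'|sed -n '1,2p;4p'
python3 -m jog '[[[0.15,-0.4,0,0,0,0,1],[0.3,-0.83,0,0,0,0,1],[0.3,-0.83,0,0,0,0,1],[0.3,-0.83,-0.2,0,0,0,1],[0.3,-0.83,-0.4,0,0,0,1],[0.3,-0.83,-0.4,0,0,0,1]]]'|sed -n '1,2p;4p'
python3 -c "
from st import *
st()"
```

```text
t: 19.85
tool_pos: [519.8, 124.9, 190.9]
wrist_force: [0.3, 1.0, -0.4]
t: 20.15
tool_pos: [555.8, 25.1, 191.0]
wrist_force: [-0.4, 0.7, -0.5]
t: 20.75
tool_pos: [587.3, -69.2, 139.9]
wrist_force: [0.1, 0.1, 0.1]
t 20.75 p [587.3 -69.2 139.9] F [0.1 0.1 0.1] gap -0.2 tip rel [(np.float64(6.4), np.float64(-60.3), np.float64(-14.1)), (np.float64(6.4), np.float64(-0.3), np.float64(-14.1)), (np.float64(6.5), np.float64(59.6), np.float64(-14.1))]
```

```bash
python3 -m jog '[[[0.025,-0.004,-0.01,0,0,0,1],[0.025,-0.004,-0.01,0,0,0,1]]]'|sed -n '2p;4p'
```

```text
tool_pos: [594.2, -69.8, 142.9]
wrist_force: [0.7, 0.2, -0.3]
```

```bash
python3 -m jog '[[[0,0,-0.01,0,0,0,1],[0,0,-0.01,0,0,0,1]]]'|sed -n '2p;4p'
```

```text
tool_pos: [593.5, -69.7, 141.4]
wrist_force: [0.0, -0.1, -0.4]
```

```bash
python3 -m jog '[[[-0.026,0.004,-0.01,0,0,0,1],[-0.026,0.004,-0.01,0,0,0,1]]]'|sed -n '2p;4p'
```

```text
tool_pos: [589.4, -69.2, 139.5]
wrist_force: [1.0, -0.4, -0.1]
```

```bash
python3 -m jog '[[[0,0,-0.01,0,0,0,1],[0,0,-0.01,0,0,0,1]]]'|sed -n '2p;4p'
```

```text
tool_pos: [589.8, -69.3, 138.1]
wrist_force: [0.2, -1.0, 0.4]
```

```bash
python3 -m jog '[[[0,0,-0.01,0,0,0,1],[0,0,-0.01,0,0,0,1]]]'|sed -n '2p;4p'
```

```text
tool_pos: [589.8, -69.3, 136.9]
wrist_force: [0.2, 0.4, 0.1]
```

```bash
python3 -m jog '[[[0,0,-0.01,0,0,0,1],[0,0,-0.01,0,0,0,1]]]'|sed -n '2p;4p'
```

```text
tool_pos: [589.8, -69.3, 135.7]
wrist_force: [1.1, 1.0, -0.0]
```

```bash
python3 -m jog '[[[0,0,-0.01,0,0,0,1],[0,0,-0.01,0,0,0,1]]]'|sed -n '2p;4p'
```

```text
tool_pos: [589.8, -69.3, 134.5]
wrist_force: [-0.8, -0.1, 0.1]
```

```bash
python3 -m jog '[[[0,0,-0.01,0,0,0,1],[0,0,-0.01,0,0,0,1]]]'|sed -n '2p;4p'
```

```text
tool_pos: [589.8, -69.3, 133.3]
wrist_force: [-0.2, -0.0, 0.0]
```

```bash
python3 -m jog '[[[0,0,-0.01,0,0,0,1],[0,0,-0.01,0,0,0,1]]]'|sed -n '2p;4p'
```

```text
tool_pos: [589.8, -69.3, 132.1]
wrist_force: [-0.3, -0.5, 0.6]
```

```bash
python3 -m jog '[[[0,0,-0.008,0,0,0,1],[0,0,-0.008,0,0,0,1]]]'|sed -n '2p;4p'
```

```text
tool_pos: [590.0, -69.3, 131.4]
wrist_force: [0.2, -0.8, 1.3]
```

```bash
python3 -m jog '[[[0,0,-0.01,0,0,0,1],[0,0,-0.01,0,0,0,1],[-0.015,0.0023,-0.01,0,0,0,1],[-0.03,0.0045,-0.01,0,0,0,1],[-0.045,0.007,-0.01,0,0,0,1],[-0.06,0.009,-0.01,0,0,0,1]]]'|sed -n '1,2p;4p'
```

```text
t: 23.35
tool_pos: [583.0, -68.3, 130.4]
wrist_force: [3.3, 0.4, 4.8]
```

```bash
python3 -m jog '[[[-0.015,0.0023,0,0,0,0,1],[-0.03,0.0045,0,0,0,0,1],[-0.045,0.007,0,0,0,0,1],[-0.06,0.009,0,0,0,0,1],[-0.075,0.0113,0,0,0,0,1],[-0.09,0.0135,0,0,0,0,1],[-0.09,0.0135,0,0,0,0,1]]]'|sed -n '1,2p;4p'
python3 -m jog '[[[0,0,0.03,0,0,0,1],[0.08,-0.012,0.045,0,0,0,1],[0.15,-0.0225,0.045,0,0,0,1],[0.15,-0.0225,0.03,0,0,0,1],[0.15,-0.0225,0.012,0,0,0,1],[0.15,-0.0225,0.003,0,0,0,1],[0.15,-0.0225,0,0,0,0,1],[0.15,-0.0225,0,0,0,0,1]]]'|sed -n '1,2p;4p'
```

```text
t: 24.05
tool_pos: [571.6, -66.5, 130.2]
wrist_force: [0.9, 0.5, 4.7]
t: 24.85
tool_pos: [590.1, -69.4, 130.4]
wrist_force: [0.8, 1.0, 4.2]
```

```bash
python3 -m jog '[[[-0.017,0.0025,0,0,0,0,1],[-0.034,0.005,0,0,0,0,1],[-0.051,0.0077,0,0,0,0,1],[-0.068,0.01,0,0,0,0,1],[-0.085,0.0128,0,0,0,0,1],[-0.102,0.0153,0,0,0,0,1],[-0.116,0.0174,0,0,0,0,1],[-0.116,0.0174,0,0,0,0,1]]]'|sed -n '1,2p;4p'
python3 -m jog '[[[0,0,0.15,0,0,0,1],[0,0.2,0.4,0,0,0,1],[0,0.6,0.5,0,0,0,1],[0,0.98,0.5,0,0,0,1]]]'|sed -n '1,2p;4p'
python3 -m jog '[[[-0.15,0.4,0,0,0,0,1],[-0.3,0.8,0,0,0,0,1],[-0.4,1,0,0,0,0,1]]]'|sed -n '1,2p;4p'
python3 -m jog '[[[-0.15,0.4,0,0,0,0,1],[-0.3,0.6,0,0,0,0,1],[-0.4,0.6,0,0,0,0,1],[-0.4,0.6,0,0,0,0,1]]]'|sed -n '1,2p;4p'
python3 - <<'E'
from st import *
st()
for n in("top","side"): cv2.imwrite(f"pics/{n}11.png",vision.grab_frame(n)[:,:,::-1])
panel("top","pics/un11.png",[cv2.imread("pics/top11.png")],(13.3,11.6,12.3))
from joint import *
T=tex(cv2.FONT_HERSHEY_DUPLEX,4,8,11)
for i,hh in((0,13.3),(1,11.6),(2,12.3)):
    r=joint("11",i,T,np.arange(-.25,5.95,.02),(hh,),[(0,0)])
    best={}
    for q in r: best.setdefault(round(q[1]),q)
    print(i,[tuple(float(x) for x in (q[0],q[1],q[2],q[4],q[5])) for q in list(best.values())[:4]],flush=True)
E
```

```text
t: 25.65
tool_pos: [575.7, -67.1, 130.2]
wrist_force: [1.0, -0.1, 4.4]
t: 26.05
tool_pos: [575.8, 51.2, 191.4]
wrist_force: [0.2, 0.7, -0.1]
t: 26.35
tool_pos: [525.1, 172.7, 189.0]
wrist_force: [-0.4, 0.1, -0.2]
t: 26.75
tool_pos: [477.3, 241.9, 189.1]
wrist_force: [1.0, 0.6, 0.6]
t 26.75 p [477.3 241.9 189.1] F [1.  0.6 0.6] gap 0.1 tip rel [(np.float64(-149.1), np.float64(230.7), np.float64(35.1)), (np.float64(-149.2), np.float64(290.7), np.float64(35.1)), (np.float64(-149.1), np.float64(350.6), np.float64(35.1))]
(600, 720, 3)
0 [(1.674, 6.0, 13.3, 0.85, 0.83), (1.548, 0.05, 13.3, 0.78, 0.77), (1.431, 2.02, 13.3, 0.71, 0.72), (1.425, 9.02, 13.3, 0.75, 0.68)]
1 [(1.455, 2.94, 11.6, 0.78, 0.67), (1.446, 8.9, 11.6, 0.83, 0.61), (1.42, -0.11, 11.6, 0.77, 0.65), (1.387, 7.88, 11.6, 0.79, 0.6)]
2 [(1.57, 5.01, 12.3, 0.82, 0.75), (1.511, 8.01, 12.3, 0.81, 0.7), (1.481, 9.02, 12.3, 0.81, 0.68), (1.428, 4.06, 12.3, 0.74, 0.69)]
```

View pics/un11.png

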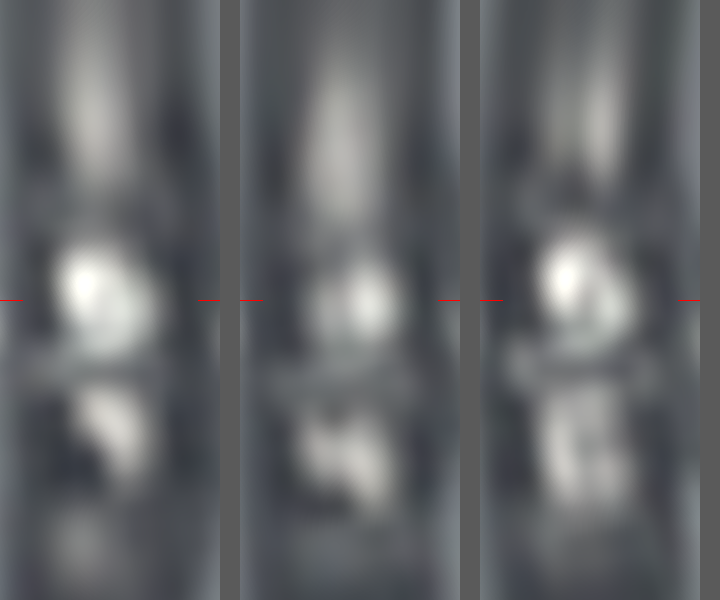

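Run:
```python
from joint import *
for tag,i,c,hs in(("10",1,5.05,(11.2,11.8,12.4)),("11",1,2.97,(11.2,11.8,12.4)),("11",0,6,(12.7,13.3)),("11",2,5,(11.7,12.3))):
  for f,th,dw,dh in((cv2.FONT_HERSHEY_SIMPLEX,4,8,11),(cv2.FONT_HERSHEY_DUPLEX,4,8,11),(cv2.FONT_HERSHEY_SIMPLEX,5,7,10),(cv2.FONT_HERSHEY_SIMPLEX,4,9,12)):
    T=tex(f,th,dw,dh);o=[]
    for h in hs:
        r=joint(tag,i,T,np.arange(c-.25,c+.25,.02)*.62832,(h,))
        bt=max(r,key=lambda q:q[4]);bs=max(r,key=lambda q:q[5]);o.append((h,float(r[0][1]),float(r[0][0]),'t',float(bt[1]),'s',float(bs[1])))
    print(tag,i,o)
```

```text
10 1 [(11.2, 5.08, 1.576, 't', 5.08, 's', 5.08), (11.8, 5.06, 1.602, 't', 5.06, 's', 5.06), (12.4, 5.06, 1.609, 't', 5.06, 's', 5.06)]
10 1 [(11.2, 5.08, 1.582, 't', 5.08, 's', 5.1), (11.8, 5.08, 1.612, 't', 5.08, 's', 5.08), (12.4, 5.06, 1.615, 't', 5.06, 's', 5.06)]
10 1 [(11.2, 5.08, 1.522, 't', 5.08, 's', 5.08), (11.8, 5.08, 1.547, 't', 5.08, 's', 5.08), (12.4, 5.06, 1.544, 't', 5.06, 's', 5.06)]
10 1 [(11.2, 5.14, 1.582, 't', 5.14, 's', 5.14), (11.8, 5.1, 1.595, 't', 5.12, 's', 5.08), (12.4, 5.06, 1.589, 't', 5.12, 's', 5.06)]
11 1 [(11.2, 2.94, 1.491, 't', 3.02, 's', 2.94), (11.8, 2.92, 1.475, 't', 3.02, 's', 2.92), (12.4, 2.9, 1.383, 't', 3.0, 's', 2.9)]
11 1 [(11.2, 2.96, 1.472, 't', 3.04, 's', 2.96), (11.8, 2.94, 1.444, 't', 3.02, 's', 2.94), (12.4, 2.92, 1.345, 't', 3.02, 's', 2.92)]
11 1 [(11.2, 2.92, 1.496, 't', 3.04, 's', 2.92), (11.8, 2.9, 1.464, 't', 3.02, 's', 2.9), (12.4, 2.9, 1.374, 't', 3.02, 's', 2.88)]
11 1 [(11.2, 2.98, 1.484, 't', 2.98, 's', 2.98), (11.8, 2.96, 1.477, 't', 2.96, 's', 2.96), (12.4, 2.92, 1.374, 't', 2.94, 's', 2.92)]
11 0 [(12.7, 5.99, 1.633, 't', 6.01, 's', 5.97), (13.3, 5.99, 1.664, 't', 6.01, 's', 5.99)]
11 0 [(12.7, 6.01, 1.644, 't', 6.03, 's', 5.97), (13.3, 6.01, 1.674, 't', 6.01, 's', 5.99)]
11 0 [(12.7, 6.03, 1.613, 't', 6.03, 's', 6.01), (13.3, 6.01, 1.642, 't', 6.01, 's', 6.01)]
11 0 [(12.7, 5.97, 1.616, 't', 5.99, 's', 5.97), (13.3, 5.97, 1.624, 't', 5.97, 's', 5.97)]
11 2 [(11.7, 5.03, 1.586, 't', 5.05, 's', 5.03), (12.3, 5.01, 1.568, 't', 5.03, 's', 5.01)]
11 2 [(11.7, 5.03, 1.588, 't', 5.05, 's', 5.03), (12.3, 5.03, 1.571, 't', 5.03, 's', 5.01)]
11 2 [(11.7, 5.01, 1.553, 't', 5.03, 's', 5.01), (12.3, 4.99, 1.54, 't', 5.05, 's', 4.99)]
11 2 [(11.7, 5.03, 1.533, 't', 5.03, 's', 5.03), (12.3, 5.03, 1.514, 't', 5.03, 's', 5.03)]
```

```bash
python3 -c "
from st import *
s,R=st();d=(S[0]+27*ey-s['tool_pos'])[:2]/120;print(d)"
```

```text
t 26.85 p [479.7 241.4 189.8] F [-0.2 -0.1  0.5] gap 0.1 tip rel [(np.float64(-146.6), np.float64(230.6), np.float64(35.8)), (np.float64(-146.6), np.float64(290.5), np.float64(35.8)), (np.float64(-146.6), np.float64(350.5), np.float64(35.8))]
[ 0.95266832 -1.8607803 ]
```

```bash
python3 -m jog '[[[0.16,-0.31,0,0,0,0,1],[0.32,-0.62,0,0,0,0,1],[0.476,-0.93,0,0,0,0,1],[0.476,-0.93,0,0,0,0,1]]]'|sed -n '1,2p;4p'
python3 -m jog '[[[0.16,-0.31,0,0,0,0,1],[0.32,-0.62,0,0,0,0,1],[0.476,-0.93,0,0,0,0,1],[0.476,-0.93,0,0,0,0,1],[0.476,-0.93,0,0,0,0,1],[0.476,-0.93,0,0,0,0,1],[0.476,-0.93,0,0,0,0,1]]]'|sed -n '1,2p;4p'
python3 -c "
from st import *
s,R=st();d=(S[0]+27*ey-s['tool_pos'])[:2]/120;print(d)"
```

```text
t: 27.25
tool_pos: [539.7, 125.6, 190.1]
wrist_force: [0.3, 0.4, -0.1]
t: 27.95
tool_pos: [593.7, 20.0, 190.0]
wrist_force: [-0.3, 0.3, 1.0]
t 27.95 p [593.7  20.  190. ] F [-0.3  0.3  1. ] gap -0.2 tip rel [(np.float64(-0.7), np.float64(28.8), np.float64(36.0)), (np.float64(-0.7), np.float64(88.8), np.float64(36.0)), (np.float64(-0.6), np.float64(148.8), np.float64(36.0))]
[ 0.00328377 -0.01582453]
```

```bash
python3 -m jog '[[[0,-0.022,-0.1,0,0,0,1],[0,-0.022,-0.2,0,0,0,1],[0,-0.022,-0.28,0,0,0,1],[0,-0.022,-0.28,0,0,0,1],[0,-0.022,-0.28,0,0,0,1]]]'|sed -n '1,2p;4p'
python3 look.py 12
```

```text
t: 28.45
tool_pos: [593.9, 16.6, 155.8]
wrist_force: [1.1, 0.4, 0.8]
t 28.45 p [593.9  16.6 155.8] F [1.1 0.4 0.8] gap -0.0 tip rel [(np.float64(0.1), np.float64(25.5), np.float64(1.8)), (np.float64(0.1), np.float64(85.5), np.float64(1.8)), (np.float64(0.1), np.float64(145.5), np.float64(1.8))]
```

View pics/l12.png

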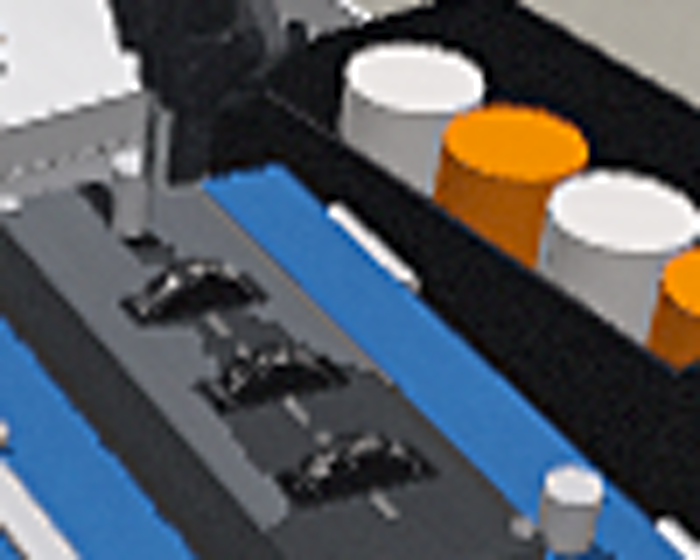

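```bash
python3 -m jog '[[[0,0,-0.06,0,0,0,1],[0,0,-0.12,0,0,0,1],[0,0,-0.17,0,0,0,1],[0,0,-0.17,0,0,0,1],[0,0,-0.17,0,0,0,1]]]'|sed -n '1,2p;4p'
python3 look.py 13
```

```text
t: 29.05
tool_pos: [594.1, 16.5, 135.8]
wrist_force: [0.5, 0.3, -0.0]
t 29.05 p [594.1  16.5 135.8] F [ 0.5  0.3 -0. ] gap -0.2 tip rel [(np.float64(0.3), np.float64(25.5), np.float64(-18.2)), (np.float64(0.2), np.float64(85.4), np.float64(-18.2)), (np.float64(0.3), np.float64(145.4), np.float64(-18.2))]
```

View pics/l13.png

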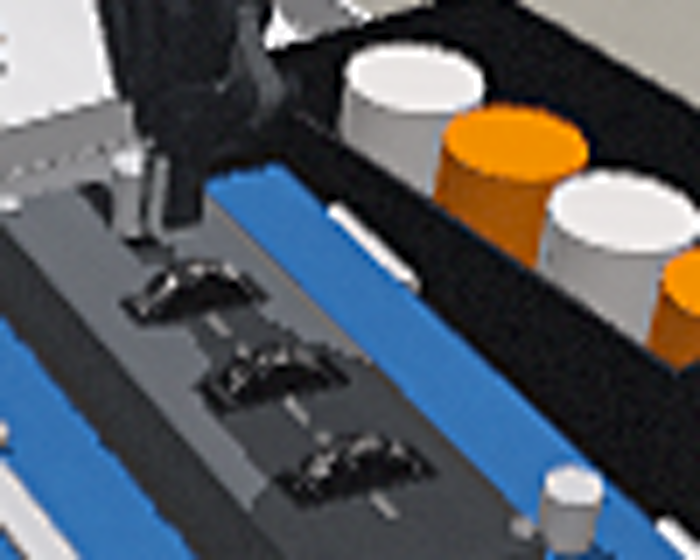

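```bash
python3 -m jog '[[[0.0025,0.0165,0,0,0,0,1],[0.005,0.033,0,0,0,0,1],[0.0075,0.05,0,0,0,0,1],[0.01,0.066,0,0,0,0,1],[0.01,0.066,0,0,0,0,1]]]'|sed -n '1,2p;4p'
```

```text
t: 29.65
tool_pos: [595.6, 24.5, 136.2]
wrist_force: [0.0, -1.8, 0.5]
```

```bash
python3 -m jog '[[[0.0012,0.008,0,0,0,0,1],[0.0025,0.0165,0,0,0,0,1],[0.0037,0.025,0,0,0,0,1],[0.005,0.033,0,0,0,0,1],[0.005,0.033,0,0,0,0,1]]]'|sed -n '1,2p;4p'
```

```text
t: 30.15
tool_pos: [596.2, 28.5, 136.2]
wrist_force: [0.0, -2.2, 1.1]
```

```bash
python3 -m jog '[[[0.0012,0.008,0,0,0,0,1],[0.0025,0.0165,0,0,0,0,1],[0.0037,0.025,0,0,0,0,1],[0.005,0.033,0,0,0,0,1],[0.005,0.033,0,0,0,0,1]]]'|sed -n '1,2p;4p'; python3 look.py 14
```

```text
t: 30.65
tool_pos: [596.8, 32.6, 136.1]
wrist_force: [-0.2, -1.7, 1.3]
t 30.65 p [596.8  32.6 136.1] F [-0.2 -1.7  1.3] gap -0.1 tip rel [(np.float64(0.5), np.float64(41.7), np.float64(-17.9)), (np.float64(0.5), np.float64(101.7), np.float64(-17.9)), (np.float64(0.5), np.float64(161.7), np.float64(-17.9))]
```

View pics/l14.png

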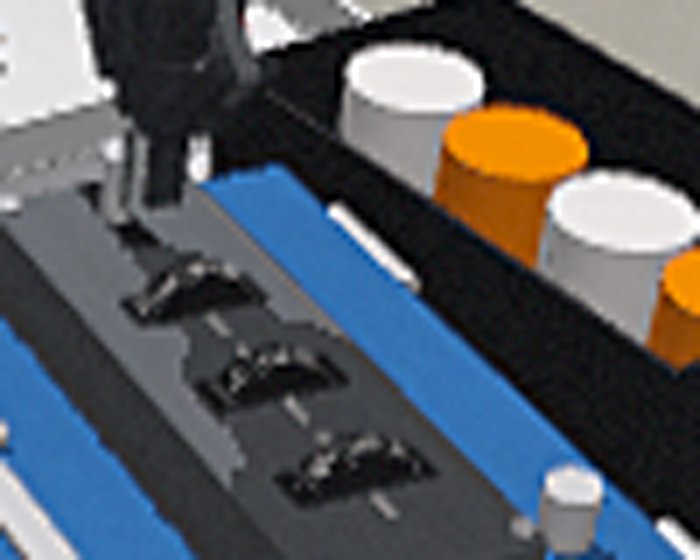

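```bash
python3 -m jog '[[[0.0025,0.0165,0,0,0,0,1],[0.005,0.033,0,0,0,0,1],[0.0075,0.05,0,0,0,0,1],[0.01,0.066,0,0,0,0,1],[0.01,0.066,0,0,0,0,1]]]'|sed -n '1,2p;4p'
python3 -m jog '[[[0.0012,0.008,0,0,0,0,1],[0.0025,0.0165,0,0,0,0,1],[0.0037,0.025,0,0,0,0,1],[0.0037,0.025,0,0,0,0,1]]]'|sed -n '1,2p;4p'
```

```text
t: 31.25
tool_pos: [597.9, 40.6, 136.0]
wrist_force: [-1.1, -1.6, 0.3]
t: 31.65
tool_pos: [598.3, 43.4, 136.1]
wrist_force: [0.8, -2.0, 0.9]
```

```bash
python3 -m jog '[[[0.001,0.008,0,0,0,0,1],[0.002,0.016,0,0,0,0,1],[0.002,0.016,0,0,0,0,1]]]'|sed -n '1,2p;4p'
```

```text
t: 31.95
tool_pos: [598.5, 45.3, 136.1]
wrist_force: [0.8, -2.5, 0.8]
```

```bash
python3 -m jog '[[[0.001,0.008,0,0,0,0,1],[0.002,0.016,0,0,0,0,1],[0.002,0.016,0,0,0,0,1]]]'|sed -n '1,2p;4p'
```

```text
t: 32.25
tool_pos: [598.7, 46.7, 136.1]
wrist_force: [0.5, -5.2, 0.4]
```

```bash
python3 -m jog '[[[0.001,0.007,0,0,0,0,1],[0.001,0.007,0,0,0,0,1]]]'|sed -n '1,2p;4p'
```

```text
t: 32.45
tool_pos: [598.8, 46.8, 136.1]
wrist_force: [0.3, -6.8, 0.8]
```

```bash
python3 -m jog '[[[-0.003,-0.02,0,0,0,0,1],[-0.008,-0.055,0,0,0,0,1],[-0.01,-0.07,0,0,0,0,1],[-0.01,-0.07,0,0,0,0,1],[-0.01,-0.07,0.1,0,0,0,1],[-0.01,-0.07,0.3,0,0,0,1],[-0.01,-0.07,0.5,0,0,0,1],[-0.01,-0.07,0.5,0,0,0,1]]]'|sed -n '1,2p;4p'
python3 -m jog '[[[-0.15,0.4,0,0,0,0,1],[-0.3,0.8,0,0,0,0,1],[-0.4,1,0,0,0,0,1]]]'|sed -n '1,2p;4p'
python3 -m jog '[[[-0.15,0.4,0,0,0,0,1],[-0.3,0.8,0,0,0,0,1],[-0.4,0.8,0,0,0,0,1],[-0.4,0.8,0,0,0,0,1],[-0.4,0.8,0,0,0,0,1],[-0.4,0.8,0,0,0,0,1]]]'|sed -n '1,2p;4p'
python3 - <<'E'
from st import *
st()
for n in("top","side"): cv2.imwrite(f"pics/{n}15.png",vision.grab_frame(n)[:,:,::-1])
from joint import *
T=tex(cv2.FONT_HERSHEY_DUPLEX,4,8,11)
for i,hh in((0,13.3),(1,11.6),(2,12.3)):
    r=joint("15",i,T,np.arange(-.25,5.95,.02),(hh,),[(0,0)])
    best={}
    for q in r: best.setdefault(round(q[1]),q)
    print(i,[tuple(float(x) for x in (q[0],q[1],q[4],q[5])) for q in list(best.values())[:3]],flush=True)
a=cv2.imread("pics/top15.png")[90:220,245:425];b=cv2.imread("pics/side15.png")[145:255,325:445]
cv2.imwrite("pics/z15.png",np.hstack([cv2.resize(a,(420,303),interpolation=cv2.INTER_CUBIC),cv2.resize(b,(330,303),interpolation=cv2.INTER_CUBIC)]))
# knob prediction
for e in(0,25):
    print(e,proj("top",S[0]+(55+e)*ey+[0,0,31]),proj("side",S[0]+(55+e)*ey+[0,0,31]))
E
```

```text
t: 33.25
tool_pos: [600.2, 39.9, 200.4]
wrist_force: [0.1, 1.6, 0.6]
t: 33.55
tool_pos: [548.4, 162.0, 196.1]
wrist_force: [0.3, -0.1, 0.2]
t: 34.15
tool_pos: [502.4, 254.5, 196.1]
wrist_force: [0.8, 0.1, -0.1]
t 34.15 p [502.4 254.5 196.1] F [ 0.8  0.1 -0.1] gap 0.1 tip rel [(np.float64(-126.2), np.float64(247.0), np.float64(42.1)), (np.float64(-126.2), np.float64(307.0), np.float64(42.1)), (np.float64(-126.1), np.float64(366.9), np.float64(42.1))]
0 [(1.673, 6.0, 0.85, 0.82), (1.552, 0.05, 0.78, 0.77), (1.433, 2.02, 0.71, 0.73)]
1 [(1.455, 2.94, 0.78, 0.67), (1.443, 8.9, 0.83, 0.61), (1.427, -0.11, 0.78, 0.65)]
2 [(1.57, 5.01, 0.82, 0.75), (1.511, 8.01, 0.81, 0.7), (1.481, 9.02, 0.81, 0.67)]
0 [[295.06705753 139.41947881]] [[359.13035943 157.55193278]]
25 [[284.93230063 138.19134487]] [[355.03922896 153.31698941]]
```

View pics/z15.png

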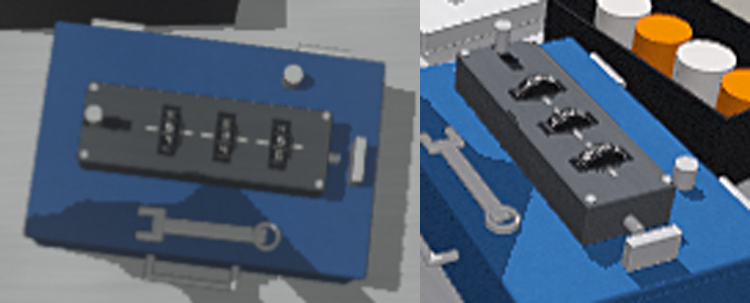

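View pics/top15.png

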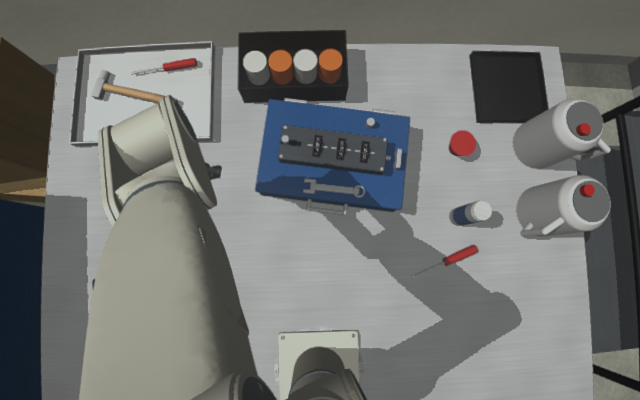

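The top picture shows the bolt knob at column 284.4. Fully drawn predicts 284.9 and shut 295.1. The wrench (335,188) and socket (371,122) have not moved, and the arm is clear of everything.

```bash
python3 -c "
from rig import robot
print(robot.finish_job())"
```

```text
the job is handed in; nothing more can be done
None
```

The strongbox should be unlocked: I set the wheels to 6, 3, 5, then slid the bolt knob left to the end of its slot and let go. I handed the job in at about 34 s, with the arm clear of the box; no verdict is reported.

**Wheels:** I rolled each one with closed fingertips, pressing its crown with about 3.5 to 5 N. My last fit to the camera pictures read 6.00, 2.94 and 5.01.
- **Middle wheel:** this is the least certain reading. The top camera put it at about 3.02 and the side camera at about 2.93, while the distance I rolled it gives 3.02. The fit score for 3 was only slightly better than for 9; I ruled out 9 because the wheel read 5 before I rolled it two numerals back.

**Bolt:** It slid at about 2 N, with no sign of blocking. It stopped at the end of its travel, where I pressed up to 6.8 N to confirm. In the top picture the knob is at column 284.4; fully drawn predicts 284.9.

**Fingertips:** In both pictures and by feel, they sat about 20 mm above the reported TCP, not 14 mm ahead of it as documented. I worked from what I felt and saw.

**Other items:** The wrench and socket look unmoved. The fluid bottle was hidden behind the arm in the last top picture, so I did not re-check it. I saw no contact force there.

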